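# Pack the keyed spice tins into the airtight keeper and latch it

## Task

Put the spice tins away in the airtight keeper. Pull the keeper's latch knob right out to its stop so that the hood springs up, and when it stands fully open stack every tin that is on the worktop in one column on the keeper's seat, each one's notch seated fully down over the key beneath it. Then push the hood shut against its gasket until the latch catches and holds it; leave the bowl, spoons and scoop where they are.

Things in the scene. Friction and masses are not known exactly. Their poses are not given: they have to be found in the camera images.
- tin1_mid (a point): Round lidded aluminium spice tin, 66 mm across, 28 mm tall, plain sides, 0.11 kg; may be absent. Point: on its axis, 14 mm above its underside; z is the tin's up. Under it is a foot ring 9 mm deep, 54 mm inside, cut by one notch 15 mm wide at the tin's +x, right below the key on its lid. Notch over key it sits fully down, 28 mm between levels; turned wrong it stands proud and tilted.
- tin1_key (a point): Top of the key on tin1's lid, 28 mm from its axis along its +x, 22.5 mm above its centre point. The key is a bar 10 mm wide running from the lid's raised disc (49 mm across) out to near the edge; disc and key stand 8.5 mm above the lid, and go up into the foot and notch of the tin above.
- tin2_mid (a point): Another tin just like tin1 (may be absent): its centre, 14 mm above its underside, same axes.
- tin2_key (a point): Top of the key on tin2's lid, placed as on tin1.
- tin3_mid (a point): Another tin just like tin1 (may be absent): its centre, 14 mm above its underside, same axes.
- tin3_key (a point): Top of the key on tin3's lid, placed as on tin1.
- tin4_mid (a point): Another tin just like tin1 (may be absent): its centre, 14 mm above its underside, same axes.
- tin4_key (a point): Top of the key on tin4's lid, placed as on tin1.
- seat (a point): The seat on the fixed keeper's wooden base: its centre, at the height where the lowest tin's foot rests, 28 mm above the worktop. It bears a disc and key as on a tin's lid. Keeper's axes: z up, +x along the seat key, +y to the hood's hinge, -y to the latch. A fully seated tin of level k (0 to 3) has its centre 14 + 28 k mm above. Base: 200 mm along x, y from -180 to +115 mm.
- seat_key (a point): Top of the seat's key, 28 mm from the seat's centre along the keeper's +x, 8.5 mm above the seat.
- hood_hinge (a point): Middle of the hood's hinge axis, along the keeper's x; 90 mm from the seat along +y, 30 mm above the worktop; the keeper's axes. The hood shut is 180 mm along x and covers the seat, its top 165 mm above the worktop. Open, it leaves the seat free, lying beyond y = +70 mm from the seat out to +240 mm, up to 265 mm above the worktop.
- hood (a joint): Opening of the white steel hood, rad: 0 shut and latched, 1.65 fully open (stop). A damped spring raises it by itself in a few seconds once the latch lets go, and holds it open. Swinging it shut takes 2 to 5 N at the ledge, pushing the latch aside (the last 14 mm) and pressing the gasket home about 6 to 12 N. It can go 0.015 past 0 when pressed; not caught, it rises again.
- hood_ledge (a point): Middle of the outer face of the hood's thumb ledge, where it is pushed shut: 180 mm along x, 36 mm deep, 218 mm out from the hinge axis and 35 mm above it when shut, facing up. Axes are the hood's: z out of the ledge, +y to the hinge. From 18 mm inward the front slopes up (0.46 rad off upright) to the top. Fully open, it faces +y, away from the seat, 245 mm above the worktop.
- latch (a joint): How far the latch knob is out, m: 0 home, 0.016 at its stop. It slides level along the keeper's -y against a spring, 3 N at home, 5.5 N at the stop. The hood is freed at about 0.008. When the hood is pushed shut the latch gives way by itself and springs back over the hood's striker; nobody need hold it.
- latch_knob (a point): Middle of the round steel latch knob, 26 mm across and 26 mm long, its axis level along the keeper's y; at home 209 mm from the seat towards -y, 46 mm above the worktop, its inner end 16 mm clear of the latch housing. It can be pinched from above across its diameter (along the keeper's x). The keeper's axes.
- bowl: Red ceramic bowl, 120 mm wide, 55 mm tall: a bystander, to be left alone. Origin at its underside.
- spoons: Three steel measuring spoons on a ring, lying flat, about 125 mm long: a bystander, to be left alone. Origin at its underside.
- scoop: White plastic scoop, about 130 mm long, 32 mm tall: a bystander, to be left alone. Origin at its underside.
Not all that is in view belongs to the job. Leave any blue or pink look-alike of the part that bears tin1_mid alone. Leave any blue look-alike of the part that bears tin2_mid alone.

How it is judged (in metres and radians):
On the way, in this order (a step that is already met when the one before it is completed fails the run):
1. the latch knob is pulled out to its stop (value of joint latch above 0.0135 m), for 0.05 s.
2. the hood has sprung fully open (value of joint hood above 1.5 rad), for 0.2 s.
3. all tins present stand in one keyed column on the seat, the hood still open (horizontal distance between each of tin1_mid, tin2_mid, tin3_mid, tin4_mid and seat below 0.01 m and horizontal distance between each of tin1_key, tin2_key, tin3_key, tin4_key and seat_key below 0.012 m and angle between each of tin1_mid, tin2_mid, tin3_mid, tin4_mid's own z axis and vertical below 0.05 rad and (z of tin1_mid in the frame of seat between 0.0124 and 0.0156 m or z of tin1_mid in the frame of seat between 0.0404 and 0.0436 m or z of tin1_mid in the frame of seat between 0.0684 and 0.0716 m or z of tin1_mid in the frame of seat between 0.0964 and 0.0996 m) and (z of tin2_mid in the frame of seat between 0.0124 and 0.0156 m or z of tin2_mid in the frame of seat between 0.0404 and 0.0436 m or z of tin2_mid in the frame of seat between 0.0684 and 0.0716 m or z of tin2_mid in the frame of seat between 0.0964 and 0.0996 m) and (z of tin3_mid in the frame of seat between 0.0124 and 0.0156 m or z of tin3_mid in the frame of seat between 0.0404 and 0.0436 m or z of tin3_mid in the frame of seat between 0.0684 and 0.0716 m or z of tin3_mid in the frame of seat between 0.0964 and 0.0996 m) and (z of tin4_mid in the frame of seat between 0.0124 and 0.0156 m or z of tin4_mid in the frame of seat between 0.0404 and 0.0436 m or z of tin4_mid in the frame of seat between 0.0684 and 0.0716 m or z of tin4_mid in the frame of seat between 0.0964 and 0.0996 m) and value of joint hood above 1.2 rad), for 0.3 s.
At the end, for the whole second after the job is handed in: every tin present is in one column on the seat (centre within 10 mm of its axis, key within 12 mm of the seat key in plan, height within 1.6 mm of a seated level, tilt under 0.05 rad); the hood is held shut by the latch (below 0.015 rad) and the knob is within 2 mm of home (horizontal distance between each of tin1_mid, tin2_mid, tin3_mid, tin4_mid and seat below 0.01 m and horizontal distance between each of tin1_key, tin2_key, tin3_key, tin4_key and seat_key below 0.012 m and angle between each of tin1_mid, tin2_mid, tin3_mid, tin4_mid's own z axis and vertical below 0.05 rad and (z of tin1_mid in the frame of seat between 0.0124 and 0.0156 m or z of tin1_mid in the frame of seat between 0.0404 and 0.0436 m or z of tin1_mid in the frame of seat between 0.0684 and 0.0716 m or z of tin1_mid in the frame of seat between 0.0964 and 0.0996 m) and (z of tin2_mid in the frame of seat between 0.0124 and 0.0156 m or z of tin2_mid in the frame of seat between 0.0404 and 0.0436 m or z of tin2_mid in the frame of seat between 0.0684 and 0.0716 m or z of tin2_mid in the frame of seat between 0.0964 and 0.0996 m) and (z of tin3_mid in the frame of seat between 0.0124 and 0.0156 m or z of tin3_mid in the frame of seat between 0.0404 and 0.0436 m or z of tin3_mid in the frame of seat between 0.0684 and 0.0716 m or z of tin3_mid in the frame of seat between 0.0964 and 0.0996 m) and (z of tin4_mid in the frame of seat between 0.0124 and 0.0156 m or z of tin4_mid in the frame of seat between 0.0404 and 0.0436 m or z of tin4_mid in the frame of seat between 0.0684 and 0.0716 m or z of tin4_mid in the frame of seat between 0.0964 and 0.0996 m) and value of joint hood below 0.015 rad and value of joint latch below 0.002 m and velocity of joint hood below 0.05 rad/s); the robot touches nothing.
It fails at once if bowl shoved away (more than 30 mm) (distance of bowl from where it was at the start of the episode above 0.03 m).
It fails at once if spoons shoved away (more than 30 mm) (distance of spoons from where it was at the start of the episode above 0.03 m).
It fails at once if scoop shoved away (more than 30 mm) (distance of scoop from where it was at the start of the episode above 0.03 m).
Of tin1, tin2, tin3, tin4 only 3 to 4 are there at a start; the rules pass over those that are not, and their reading is None.
At some moment in a run one of tin1, tin2, tin3, tin4 may be knocked a few centimetres aside while the robot is not near it.
It also fails if it takes over 210 s, if anything falls off the work surface, if the arm or the gripper's body presses on something with over 40 N, if the wrist force passes 120 N, or if a joint passes its speed limit or range.

## Robot

A 6-joint arm with a two-finger parallel gripper is mounted at the origin on the work surface. World frame = base frame: x ahead of the robot, y to its left, z up, the work surface at z = 0. Lengths are in m, angles in degrees, forces in N, time in s.
With the tool pointing down it reaches from about 0.3 to 0.75 m from the base axis. Payload 8.5 kg.
Tool frame: the origin (TCP) lies between the finger pads; the fingertips stand env.finger_overhang ahead of it and the grasp point (between the pads) lies 2 mm behind it (env.finger_overhang is the distance from the TCP to the fingertips, in m); z points along the fingers, y is the line along which they close (so a half turn about z gives the same grasp; the last joint's range is limited). The gripper opens to 85 mm and grips with 20 to 120 N. Pads are 22 mm wide; open, the fingers measure 114 mm over their backs; the gripper's body (76 mm by 85 mm) begins 54 mm behind the grasp point. The pads swing forward as they close: fully open they stand 13 mm farther back than shut.
Start: joints at [-75.361, 21.807, 74.336, -0, 83.858, -12.336], TCP at [0.249, -0.49, 0.226] pointing down, gripper open.
Joint ranges: [-178.18, 178.18], [-50.72, 133.34], [12.68, 142.11], [-81.47, 261.47], [9.98, 163.14], [-165.26, 165.26]. Speed limits (degrees/s): [136.94, 136.94, 180, 180, 180, 180].

## Interface

Orientations are given as a 3x3 rotation matrix whose columns are the frame's x, y, z axes.
In Python, from rig import env gives the robot as it stands. The module is installed in compiled form; this text tells all that it offers.
- The arm moves only by the tool jog_arm, never from a script. Its arguments are lists of equal length, an entry for each row: "hand": the finger opening in m, from 0 to 0.0854; "travel": the shift along the world's x, y, z in m, a list of three; "yaw": the turn about the world's z in rad. A call has exactly 5 rows; each row shifts and turns the commanded pose from where the row before left it; what a row does not reach is not made up. A row lasts 1/8 s, in which the tool goes at most 62.5 mm and 10.7 degrees, less where a joint would pass 70% of its speed; a pose out of reach is approached as far as the arm can. A call is refused whole if a number of a shift passes 0.0625 or a number of a turn 0.188, either way. A call with a gripper value outside its range is refused whole. The fingers move at their own pace and stop on an object; "grip_force" is the grip in N (left out, the last holds). Time passes only in rows, so rows that do not move let the fingers close, or fill a call up. It gives the time, the measured TCP pose, the force, the opening and the grip force at its end, in the units of the state.
- env.observe(): the state, without advancing time (a new reading comes with each control period).
- env.get_image(name): name is "scene" or "side" or "wrist"; returns the picture (400x640x3 uint8, red, green, blue); there is no depth.
- env.calibration(name): a dict with "fx", "fy", "cx", "cy" (pixels), "position" and "rotation" of the camera in the world; the wrist camera has in their place "hand_eye" (4x4, takes a point from camera to tool coordinates, whose origin is the TCP and whose axes are the flange's). Camera axes: x right, y down, z forward; pixel columns grow to the right and rows downward; lengths in m; the calibration is good to about 2 mm. A picture is of the moment at which its call begins: read the wrist's pose just before it. calibration takes no time and is no camera call.
- env.close_job(): hands the job in; it is judged then, once.
The state is a dict: "time_s": time; "q": joint angles; "qvel": joint speeds; "joint_efforts": joint torques, N m; "position": TCP position; "tool_rot": TCP orientation; "ft_force": force on the tool from outside, world axes, zero at the start; "wrist_torque": the same for the moment, N m; "grip_width": finger opening in m; "gripper_force": force on a finger pad.
Only numpy, scipy, OpenCV 4.12 (cv2) and the standard library are available. Lean on these libraries where they do the work, as an engineer would, in place of code of your own. Each camera call takes 0.05 s, during which the arm holds its last target. There are 200 camera calls.

## Working session

There is one attempt and no reset: what is moved stays moved. The work goes in short steps, Python scripts to look and compute and a tool call to move; the robot and the scene stay as the last step left them, time stands still between calls to the robot, and variables do not carry over. Pictures are saved under pics/ and viewed, at most 14 in all, crops included, and the job is handed in when it is done.

Besides the shell and the picture viewer there is one more tool, called after "Emit:" by a JSON object that holds its "method" and its "body", one argument or row to a line. jog_arm: Moves the arm, as the interface text tells. Its arguments: {"type":"object","properties":{"hand":{"type":"array"},"travel":{"type":"array"},"yaw":{"type":"array"},"grip_force":{"type":"number"}},"required":["hand","travel","yaw"]}

```bash
ls; mkdir -p pics; cat > h.py <<'E'
from rig import env
import numpy as np, cv2
def snap(n,f):
    s=env.observe(); im=env.get_image(n); cv2.imwrite(f'pics/{f}.png',im[:,:,::-1]); np.save(f'pics/{f}.npy',np.r_[np.ravel(s['tool_rot']),s['position']]); return im
def cam(n,f=None):
    c=env.calibration(n)
    if n!='wrist': R=np.array(c['rotation']);p=np.array(c['position'])
    else:
        a=np.load(f'pics/{f}.npy');H=np.array(c['hand_eye']);Rt=a[:9].reshape(3,3);R=Rt@H[:3,:3];p=Rt@H[:3,3]+a[9:]
    return c,R,p
def ray(n,u,v,f=None):
    c,R,p=cam(n,f); d=R@np.array([(u-c['cx'])/c['fx'],(v-c['cy'])/c['fy'],1]); return p,d/np.linalg.norm(d)
def onz(n,u,v,z,f=None):
    p,d=ray(n,u,v,f); return p+d*(z-p[2])/d[2]
def tri(rs):
    A=0;b=0
    for p,d in rs:
        P=np.eye(3)-np.outer(d,d);A=A+P;b=b+P@p
    x=np.linalg.solve(A,b); return x,[np.linalg.norm((np.eye(3)-np.outer(d,d))@(x-p)) for p,d in rs]
def proj(n,X,f=None):
    c,R,p=cam(n,f); q=R.T@(np.array(X)-p); return np.array([c['fx']*q[0]/q[2]+c['cx'],c['fy']*q[1]/q[2]+c['cy']])
E
python3 - <<'E'
from h import *
np.set_printoptions(precision=4,suppress=True)
a=snap('scene','scene0');b=snap('side','side0')
print(env.observe(),env.finger_overhang)
for n in('scene','side','wrist'):print(n,env.calibration(n))
E
```

```text
pics
{'time_s': 0.1, 'q': array([-75.3609,  21.837 ,  74.38  ,   0.0019,  83.8575, -12.3362]), 'qvel': array([ 0.0265, -0.1629, -0.2832, -0.007 , -0.0253, -0.0868]), 'joint_efforts': array([  0.0033, -44.9218, -23.1658,  -0.0001,   0.0037,   0.    ]), 'position': array([ 0.2494, -0.4899,  0.2253]), 'tool_rot': array([[ 0.8912,  0.4536, -0.0003],
       [ 0.4536, -0.8912,  0.0013],
       [ 0.0003, -0.0013, -1.    ]]), 'ft_force': array([ 0.5266, -0.8824, -0.0201]), 'wrist_torque': array([ 0.0109,  0.0061, -0.0102]), 'gripper_force': 0.0, 'grip_width': 0.0855771838558239} 0.017
scene {'fx': 454.48016794192523, 'fy': 454.48016794192523, 'cx': 328.1466912655754, 'cy': 206.33240603062453, 'position': array([1.1885, 0.1312, 1.1033]), 'rotation': array([[-0.3823,  0.7831, -0.4905],
       [ 0.924 ,  0.3212, -0.2074],
       [-0.0048, -0.5326, -0.8464]])}
side {'fx': 498.0375876821174, 'fy': 498.0375876821174, 'cx': 312.4281168851879, 'cy': 200.04310432276725, 'position': array([0.3524, 1.0903, 0.9294]), 'rotation': array([[-0.9853, -0.0812,  0.1506],
       [-0.1703,  0.5505, -0.8173],
       [-0.0165, -0.8309, -0.5562]])}
wrist {'fx': 290.8935754575586, 'fy': 290.8935754575586, 'cx': 318.66073838478104, 'cy': 194.35673613910768, 'hand_eye': array([[-0.0002, -0.9629, -0.2697,  0.0686],
       [ 1.    , -0.0003,  0.0001,  0.001 ],
       [-0.0002, -0.2697,  0.9629, -0.1499],
       [ 0.    ,  0.    ,  0.    ,  1.    ]])}
```

View pics/scene0.png

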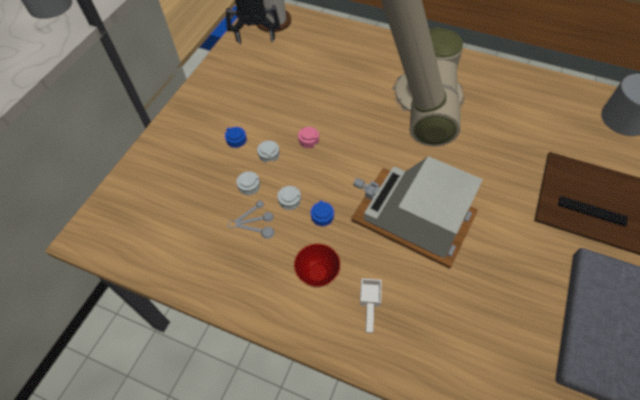

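View pics/side0.png

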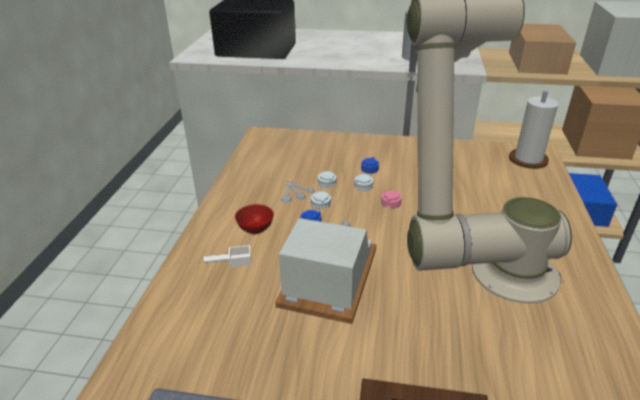

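The scene view shows three silver tins at (268,151), (248,183) and (289,197). It also shows blue look-alikes at (235,137) and (322,213), a pink one at (308,136), and the keeper's knob at about (360,184). The side view shows the same three silver tins at (364,182), (327,178) and (320,199).

```bash
python3 - <<'E'
from h import *
np.set_printoptions(precision=4,suppress=True)
for n,a,b in(('A',(268,149),(364,180)),('B',(248,181),(327,177)),('C',(289,195),(320,197))):
    print(n,tri([ray('scene',*a),ray('side',*b)]))
print('knob',onz('scene',360,184,.046)); 
for n,p in(('blue',(322,211)),('blue2',(235,135)),('pink',(308,134)),('spoons',(258,220)),('bowl',(317,265)),('base c1',(352,222)),('c2',(452,265)),('c3',(383,170)),('house',(372,189))): print(n,onz('scene',*p,.03))
for f in('scene0','side0'):
    im=cv2.imread(f'pics/{f}.png'); c=im[110:290,210:510] if f[1]=='c' else im[130:310,230:530]
    cv2.imwrite(f'pics/{f}c.png',cv2.resize(c,None,fx=2.6,fy=2.6,interpolation=cv2.INTER_CUBIC))
E
```

```text
A (array([ 0.4424, -0.3815,  0.0274]), [np.float64(0.0014709114728529463), np.float64(0.0014709114728530474)])
B (array([ 0.5716, -0.3818,  0.028 ]), [np.float64(0.0016603772334093196), np.float64(0.0016603772334090963)])
C (array([ 0.5742, -0.2486,  0.0321]), [np.float64(0.000509195339043038), np.float64(0.0005091953390430285)])
knob [ 0.4723 -0.0729  0.046 ]
blue [ 0.587  -0.1417  0.03  ]
blue2 [ 0.4346 -0.4988  0.03  ]
pink [ 0.3452 -0.2909  0.03  ]
spoons [ 0.6803 -0.2928  0.03  ]
bowl [ 0.7427 -0.09    0.03  ]
base c1 [ 0.5884 -0.0522  0.03  ]
c2 [0.6104 0.2318 0.03  ]
c3 [ 0.3889 -0.031   0.03  ]
house [ 0.4648 -0.0382  0.03  ]
```

View pics/scene0c.png

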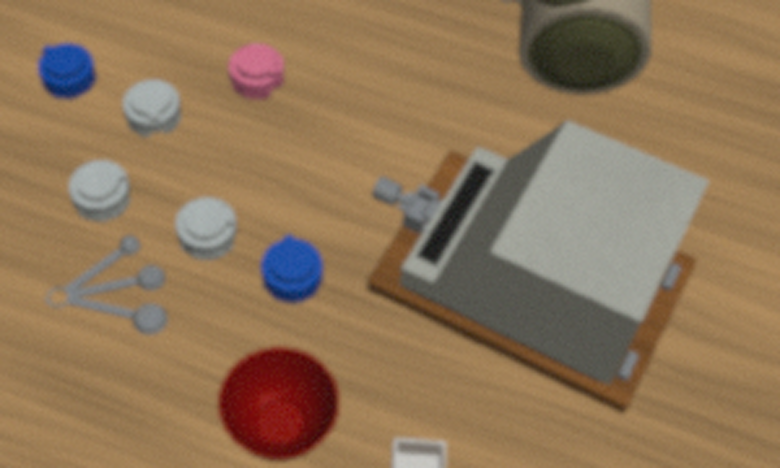

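The enlarged crop shows the three silver tins clear of their neighbours, with the knob pointing towards -y. Next I'll bring the wrist camera over them.

Emit:
{"method": "jog_arm", "body": {
  "hand": [0.0854, 0.0854, 0.0854, 0.0854, 0.0854],
  "travel": [
    [0.023, 0.029, 0.012],
    [0.023, 0.029, 0.012],
    [0.023, 0.029, 0.012],
    [0.023, 0.029, 0.012],
    [0.023, 0.029, 0.012]
  ],
  "yaw": [0.11, 0.11, 0.11, 0.11, 0.11]
}}

```text
time_s: 0.72
position: [0.365, -0.344, 0.2859]
tool_rot: [[0.52, 0.854, -0.0], [0.854, -0.52, 0.001], [0.0, -0.001, -1.0]]
ft_force: [1.0, -0.9, -0.0]
grip_width: 0.0855
gripper_force: 0.0
```

Emit:
{"method": "jog_arm", "body": {
  "hand": [0.0854, 0.0854, 0.0854, 0.0854, 0.0854],
  "travel": [
    [0.03, 0.035, 0.0],
    [0.03, 0.035, 0.0],
    [0.03, 0.035, 0.0],
    [0.03, 0.035, 0.0],
    [0, 0, 0]
  ],
  "yaw": [0.137, 0.137, 0.137, 0.137, 0]
}}

```text
time_s: 1.35
position: [0.4856, -0.203, 0.2854]
tool_rot: [[-0.003, 1.0, -0.001], [1.0, 0.003, 0.001], [0.001, -0.001, -1.0]]
ft_force: [-0.5, 1.0, 0.2]
grip_width: 0.0856
gripper_force: 0.0
```

```bash
python3 - <<'E'
from h import *
im=snap('wrist','w1'); s=env.observe();print(s['time_s'],s['position'],s['tool_rot'],s['q'])
cv2.imwrite('pics/w1b.png',cv2.resize(im[:,:,::-1],(800,500),interpolation=cv2.INTER_CUBIC))
E
```

```text
1.4 [ 0.48483366 -0.20423085  0.28541016] [[ 2.75208326e-04  9.99999636e-01 -8.08212729e-04]
 [ 9.99999887e-01 -2.74894228e-04  3.88718259e-04]
 [ 3.88495945e-04 -8.08319616e-04 -9.99999598e-01]] [-3.57436705e+01  1.73142928e+01  7.12944121e+01 -8.97689940e-03
  9.14418902e+01 -3.57281331e+01]
```

View pics/w1b.png

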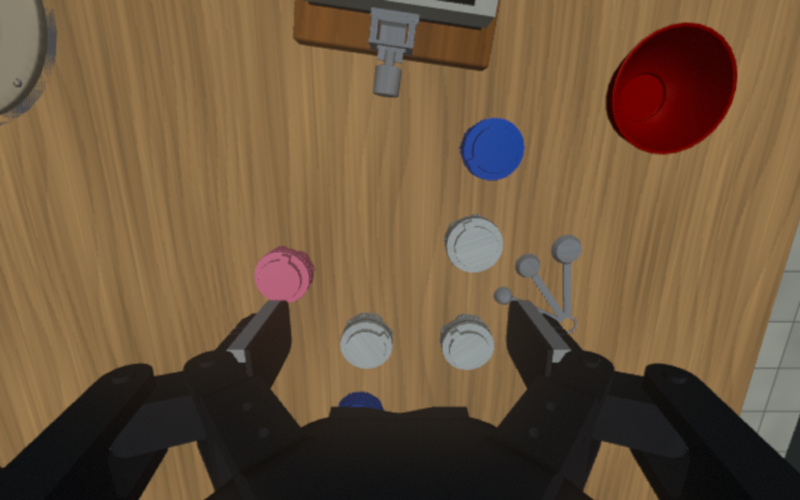

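The wrist view, enlarged 1.25 times, shows the knob at (387,80), the base's front corners at (295,42) and (490,68), and the tins at (474,245), (367,341) and (467,342).

```bash
python3 - <<'E'
from h import *
np.set_printoptions(precision=4,suppress=True)
k=lambda u,v,z:onz('wrist',u/1.25,v/1.25,z,'w1')
print('knob',k(387,80,.046),k(387,80,.059),'\ncorn',k(295,42,0),k(490,68,0),'\ntins',k(474,245,.036),k(367,341,.036),k(467,342,.036))
print('arm camera pos',cam('wrist','w1')[2])
E
```

```text
knob [ 0.4747 -0.0772  0.046 ] [ 0.475  -0.0791  0.059 ] 
corn [ 0.3744 -0.0328  0.    ] [ 0.5862 -0.0579  0.    ] 
tins [ 0.5727 -0.2493  0.036 ] [ 0.448  -0.3728  0.036 ] [ 0.5714 -0.3738  0.036 ]
arm camera pos [ 0.4862 -0.1355  0.4353]
```

Emit:
{"method": "jog_arm", "body": {
  "hand": [0.0854, 0.0854, 0.0854, 0.0854, 0.0854],
  "travel": [
    [-0.004, 0.03, -0.025],
    [-0.004, 0.03, -0.025],
    [-0.004, 0.02, -0.025],
    [0, 0, 0],
    [0, 0, 0]
  ],
  "yaw": [-0.04, -0.04, -0.04, 0, 0]
}}

```text
time_s: 2.02
position: [0.4728, -0.1265, 0.2117]
tool_rot: [[0.123, 0.992, 0.001], [0.992, -0.122, -0.001], [-0.001, 0.001, -1.0]]
ft_force: [-0.0, -0.5, -0.0]
grip_width: 0.0851
gripper_force: 0.0
```

```bash
python3 - <<'E'
from h import *
im=snap('wrist','w2'); s=env.observe();print(s['time_s'],s['position'],s['tool_rot'])
cv2.imwrite('pics/w2b.png',cv2.resize(im[0:200,180:460,::-1],None,fx=2.8,fy=2.8,interpolation=cv2.INTER_CUBIC))
E
```

```text
2.075 [ 0.47293403 -0.12654265  0.21181728] [[ 1.22712389e-01  9.92440914e-01  1.64365729e-03]
 [ 9.92441829e-01 -1.22710595e-01 -1.15134731e-03]
 [-9.40950010e-04  1.77251883e-03 -9.99997986e-01]]
```

View pics/w2b.png

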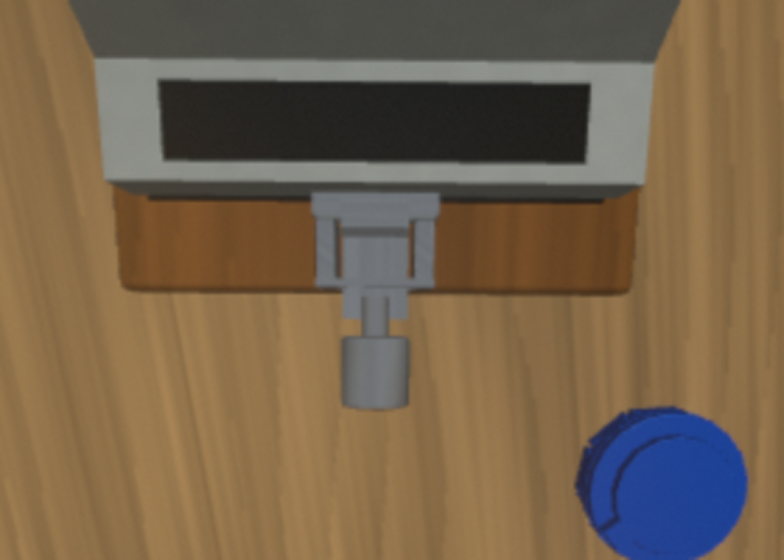

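The crop (offset (180,0), 2.8 times) shows the ledge corners at (95,58), (655,64), (105,181) and (645,186). The knob spans (342 to 408, 337 to 408).

```bash
cat >> h.py <<'E'
def kp(u,v,z): return onz('wrist',180+(u+.5)/2.8-.5,(v+.5)/2.8-.5,z,'w2')
E
python3 - <<'E'
from h import *
np.set_printoptions(precision=4,suppress=True)
a,b,c,d=[kp(*x,.065) for x in((95,58),(655,64),(105,181),(645,186))]
print(a,b,c,d,[np.linalg.norm(x) for x in(b-a,d-c,(a+b-c-d)/2)])
print(np.arctan2((b-a)[1],(b-a)[0]),np.arctan2((d-c)[1],(d-c)[0]))
o=kp(375,408,.058);i=kp(375.5,338,.058);print('knob',o,i,(o+i)/2)
l,r=kp(342,375,.046),kp(408,375,.046);print(l,r,(l+r)/2)
b1,b2=kp(122,290,.028),kp(632,295,.028);print('base',b1,b2,np.arctan2((b2-b1)[1],(b2-b1)[0]))
th=-.131;Y=np.array([-np.sin(th),np.cos(th),0])
m=(a+b+c+d)/4;print('ledge',m,'seat from ledge',m+Y*.128,'seat from knob',(o+i)/2+Y*.209)
# compare w1 triangulation of knob
print(tri([ray('wrist',309.4,63.5,'w1'),ray('wrist',180+375.5/2.8-.5,373/2.8-.5,'w2')]))
E
```

```text
[0.3975 0.0321 0.065 ] [0.5774 0.0082 0.065 ] [ 0.3928 -0.0043  0.065 ] [ 0.5728 -0.0281  0.065 ] [np.float64(0.18148082608204352), np.float64(0.18157896937960347), np.float64(0.036662841324656484)]
-0.13216036463277447 -0.13136694626919693
knob [ 0.4729 -0.0912  0.058 ] [ 0.4763 -0.0663  0.058 ] [ 0.4746 -0.0787  0.058 ]
[ 0.4617 -0.0786  0.046 ] [ 0.4866 -0.0816  0.046 ] [ 0.4742 -0.0801  0.046 ]
base [ 0.3798 -0.0368  0.028 ] [ 0.5776 -0.0631  0.028 ] -0.1323664391109493
ledge [0.4851 0.002  0.065 ] seat from ledge [0.5018 0.1289 0.065 ] seat from knob [0.5019 0.1285 0.058 ]
(array([ 0.4747, -0.0784,  0.0584]), [np.float64(0.0001603732122676798), np.float64(0.0001603732122676762)])
```

Emit:
{"method": "jog_arm", "body": {
  "hand": [0.06, 0.06, 0.06, 0.06, 0.06],
  "travel": [
    [0.0014, 0.0457, 0],
    [0, 0, -0.05],
    [0, 0, -0.05],
    [0, 0, -0.05],
    [0, 0, -0.014]
  ],
  "yaw": [-0.009, 0, 0, 0, 0],
  "grip_force": 50
}}

```text
time_s: 2.7
position: [0.4734, -0.0802, 0.0449]
tool_rot: [[0.132, 0.991, -0.003], [0.991, -0.132, 0.001], [0.001, -0.003, -1.0]]
ft_force: [0.7, 0.0, -0.5]
grip_width: 0.06
gripper_force: 0.0
```

Emit:
{"method": "jog_arm", "body": {
  "hand": [0.06, 0.0, 0.0, 0.0, 0.0],
  "travel": [
    [0, 0, 0],
    [0, 0, 0],
    [0, 0, 0],
    [0, 0, 0],
    [0, 0, 0]
  ],
  "yaw": [0, 0, 0, 0, 0]
}}

```text
time_s: 3.32
position: [0.4735, -0.0797, 0.0478]
tool_rot: [[0.13, 0.991, -0.0], [0.991, -0.13, -0.001], [-0.001, -0.0, -1.0]]
ft_force: [-4.9, -1.9, 6.6]
grip_width: 0.0175
gripper_force: 42.2
```

```bash
python3 - <<'E'
from h import *
im=snap('wrist','w3'); s=env.observe();print(s['time_s'],s['position'],s['grip_width'],s['gripper_force'],s['ft_force'])
cv2.imwrite('pics/w3b.png',cv2.resize(im[100:400,160:480,::-1],None,fx=2,fy=2,interpolation=cv2.INTER_CUBIC))
E
```

```text
3.375 [ 0.47351863 -0.07969951  0.04781744] 0.01761919082450302 42.197375893592834 [-4.45466148 -0.50901293  7.37124863]
```

View pics/w3b.png

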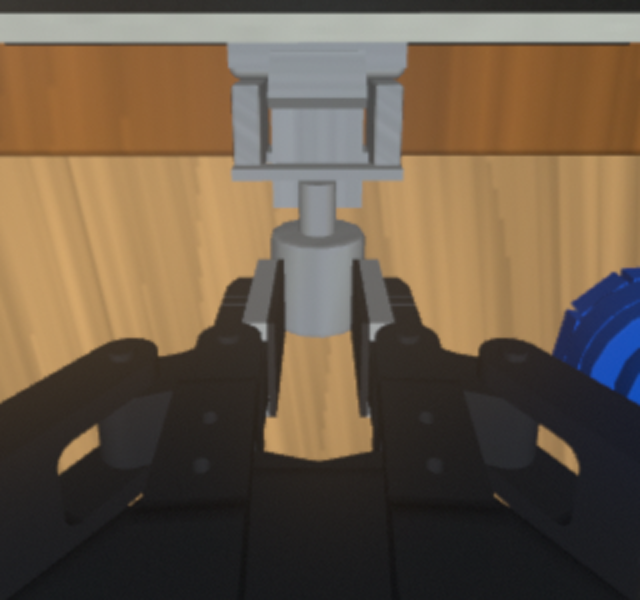

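The wrist view shows the pads on the knob at (318,290) but gripping above its axis, since they close inside its width. I'll regrip lower.

Emit:
{"method": "jog_arm", "body": {
  "hand": [0.05, 0.05, 0.05, 0.05, 0.05],
  "travel": [
    [0, 0, 0],
    [0, 0, 0],
    [0.001, 0.001, -0.011],
    [0, 0, 0],
    [0, 0, 0]
  ],
  "yaw": [0, 0, 0, 0, 0]
}}

```text
time_s: 4.0
position: [0.4748, -0.0784, 0.0356]
tool_rot: [[0.131, 0.991, -0.0], [0.991, -0.131, 0.0], [0.0, -0.001, -1.0]]
ft_force: [0.6, 0.2, 0.0]
grip_width: 0.0498
gripper_force: 0.0
```

Emit:
{"method": "jog_arm", "body": {
  "hand": [0.0, 0.0, 0.0, 0.0, 0.0],
  "travel": [
    [0, 0, 0],
    [0, 0, 0],
    [0, 0, 0],
    [0, 0, 0],
    [0, 0, 0]
  ],
  "yaw": [0, 0, 0, 0, 0]
}}

```text
time_s: 4.62
position: [0.4737, -0.0783, 0.0362]
tool_rot: [[0.13, 0.992, -0.003], [0.992, -0.13, 0.0], [-0.0, -0.003, -1.0]]
ft_force: [-5.3, -0.8, 7.9]
grip_width: 0.024
gripper_force: 48.8
```

Emit:
{"method": "jog_arm", "body": {
  "hand": [0.0, 0.0, 0.0, 0.0, 0.0],
  "travel": [
    [-0.0017, -0.006, 0],
    [-0.0008, -0.006, 0],
    [-0.0006, -0.0045, 0],
    [0, 0, 0],
    [0, 0, 0]
  ],
  "yaw": [0, 0, 0, 0, 0]
}}

```text
time_s: 5.25
position: [0.4715, -0.0943, 0.0361]
tool_rot: [[0.131, 0.991, -0.0], [0.991, -0.131, 0.001], [0.001, -0.001, -1.0]]
ft_force: [-1.4, 6.9, 7.1]
grip_width: 0.0238
gripper_force: 49.5
```

```bash
python3 - <<'E'
from h import *
im=snap('wrist','w4');im2=snap('side','s4'); s=env.observe();print(s['time_s'],s['position'],s['grip_width'],s['gripper_force'],s['ft_force'])
a=cv2.resize(im[60:360,160:480,::-1],None,fx=1.25,fy=1.25,interpolation=cv2.INTER_CUBIC);b=cv2.resize(im2[130:340,200:480,::-1],(400,300))
h=375;b=cv2.resize(b,(400,h));cv2.imwrite('pics/w4b.png',np.hstack([a,b]))
E
```

```text
5.35 [ 0.47145774 -0.0942418   0.03605095] 0.023802428945016326 49.44995105266571 [-0.65934509  7.10056414  6.51625716]
```

View pics/w4b.png

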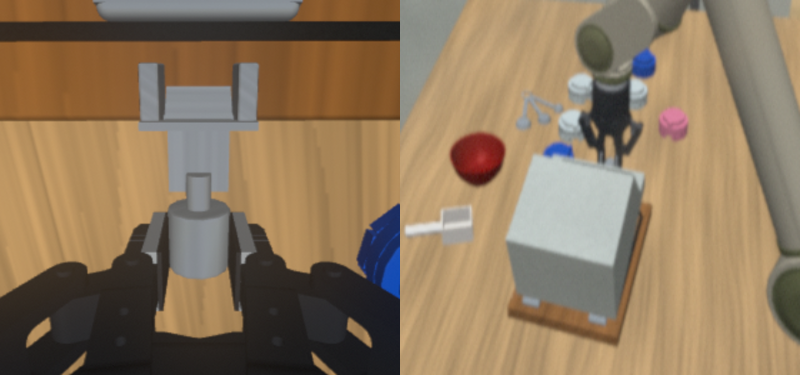

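The knob has come out and the hood is rising. I'll pull a touch more, hold, then let go and lift away.

Emit:
{"method": "jog_arm", "body": {
  "hand": [0.0, 0.0, 0.0, 0.0, 0.0],
  "travel": [
    [-0.0002, -0.0015, 0],
    [0, 0, 0],
    [0, 0, 0],
    [0, 0, 0],
    [0, 0, 0]
  ],
  "yaw": [0, 0, 0, 0, 0]
}}

```text
time_s: 5.98
position: [0.4714, -0.0944, 0.036]
tool_rot: [[0.131, 0.991, -0.0], [0.991, -0.131, 0.004], [0.004, -0.001, -1.0]]
ft_force: [2.9, 15.7, 7.5]
grip_width: 0.024
gripper_force: 49.4
```

Emit:
{"method": "jog_arm", "body": {
  "hand": [0.04, 0.06, 0.0854, 0.0854, 0.0854],
  "travel": [
    [0, 0, 0],
    [0, 0, 0],
    [0, -0.005, 0.04],
    [0, -0.02, 0.05],
    [0, -0.04, 0.04]
  ],
  "yaw": [0, 0, 0, 0, 0]
}}

```text
time_s: 6.6
position: [0.4716, -0.1619, 0.1678]
tool_rot: [[0.129, 0.992, 0.001], [0.992, -0.129, -0.001], [-0.001, 0.001, -1.0]]
ft_force: [0.7, -0.9, 0.5]
grip_width: 0.0855
gripper_force: 0.0
```

Emit:
{"method": "jog_arm", "body": {
  "hand": [0.0854, 0.0854, 0.0854, 0.0854, 0.0854],
  "travel": [
    [0.01, -0.05, 0.01],
    [0.01, -0.052, 0.01],
    [0.01, -0.052, 0.01],
    [0.01, -0.052, 0.0],
    [0, -0.052, 0]
  ],
  "yaw": [0.044, 0.044, 0.043, 0, 0]
}}

```text
time_s: 7.22
position: [0.5116, -0.4216, 0.1955]
tool_rot: [[0.0, 1.0, -0.0], [1.0, -0.0, -0.0], [-0.0, -0.0, -1.0]]
ft_force: [0.4, 1.0, 0.2]
grip_width: 0.0855
gripper_force: 0.0
```

Emit:
{"method": "jog_arm", "body": {
  "hand": [0.0854, 0.0854, 0.0854, 0.0854, 0.0854],
  "travel": [
    [0, 0, 0],
    [0, 0, 0],
    [0, 0, 0],
    [0, 0, 0],
    [0, 0, 0]
  ],
  "yaw": [0, 0, 0, 0, 0]
}}

```text
time_s: 7.85
position: [0.5118, -0.4189, 0.1961]
tool_rot: [[-0.001, 1.0, 0.0], [1.0, 0.001, -0.0], [-0.0, 0.0, -1.0]]
ft_force: [0.5, -0.1, -0.6]
grip_width: 0.0855
gripper_force: 0.0
```

```bash
python3 - <<'E'
from h import *
im=snap('wrist','w5'); sc=snap('scene','sc5'); s=env.observe();print(s['time_s'],s['position'],s['tool_rot'])
t=[]
for X in((.4450,-.3740,.036),(.5715,-.3745,.036),(.5735,-.249,.036)):
    u,v=proj('wrist',X,'w5'); u,v=int(round(u)),int(round(v)); print(u,v)
    u=max(u,32);v=max(v,32)
    t.append(cv2.resize(im[v-32:v+32,u-32:u+32,::-1],(266,266),interpolation=cv2.INTER_CUBIC))
b=cv2.resize(sc[:, :,::-1],(480,300))
top=np.hstack(t);bot=np.zeros((300,798,3),np.uint8);bot[:,:480]=b
cv2.imwrite('pics/m5.png',np.vstack([top,bot]))
E
```

```text
7.95 [ 0.51168135 -0.41916132  0.19596501] [[-3.92248466e-04  9.99999919e-01  9.19301534e-05]
 [ 9.99999917e-01  3.92258608e-04 -1.10334372e-04]
 [-1.10370423e-04  9.18868673e-05 -9.99999990e-01]]
254 135
375 136
384 -1
```

View pics/m5.png

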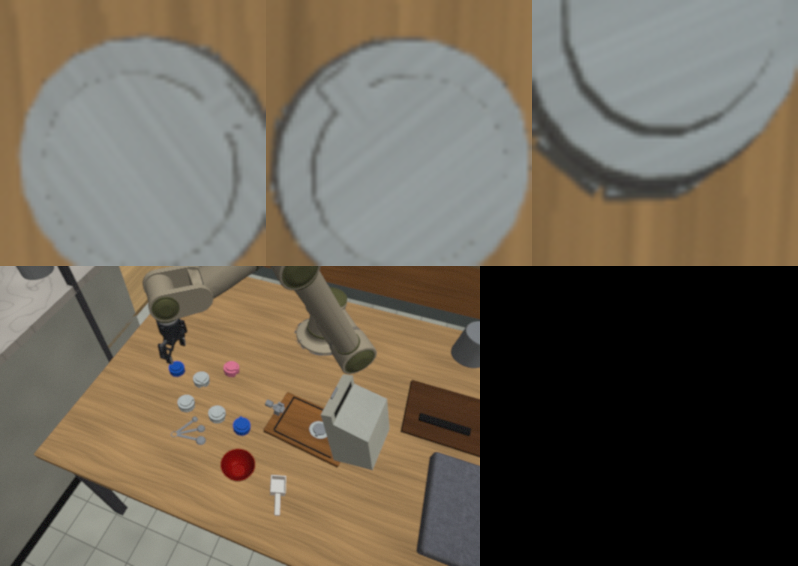

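The mosaic shows the hood fully open. Tin A's key gap lies at crop (203,98)-(232,130), about 36°, and tin B's at (336,112)-(370,86), about 128°. Tin C is cut off at the edge. I'll check the fingertip geometry, rectify each lid to a metric top view, and get a better look at C.

```bash
cat >> h.py <<'E'
def rect(im,f,X,z=.0365,half=.045,n=360,name='wrist'):
    """metric top view: right=+x, up=+y, centred on X"""
    c,R,p=cam(name,f); e=np.array([[-1,1],[1,1],[1,-1],[-1,-1]])*half
    dst=np.array([proj(name,[X[0]+a,X[1]+b,z],f) for a,b in e],np.float32)
    src=np.array([[0,0],[n,0],[n,n],[0,n]],np.float32)
    return cv2.warpPerspective(im[:,:,::-1],cv2.getPerspectiveTransform(dst,src),(n,n),flags=cv2.INTER_CUBIC)
E
python3 - <<'E'
from h import *
a=np.load('pics/w3.npy');R=a[:9].reshape(3,3);p=a[9:]
for z in(-.01,0,.0,.017):
  for x in(.011,-.011):
    print(z,x,[((proj('wrist',p+R@np.array([x,y,z]),'w3')-[160,100])*2).round() for y in(-.0088,.0088)])
E
```

```text
-0.01 0.011 [array([281., 254.]), array([349., 254.])]
-0.01 -0.011 [array([282., 330.]), array([348., 330.])]
0 0.011 [array([283., 240.]), array([347., 240.])]
0 -0.011 [array([284., 312.]), array([346., 312.])]
0.0 0.011 [array([283., 240.]), array([347., 240.])]
0.0 -0.011 [array([284., 312.]), array([346., 312.])]
0.017 0.011 [array([286., 220.]), array([344., 220.])]
0.017 -0.011 [array([287., 287.]), array([343., 287.])]
```

Emit:
{"method": "jog_arm", "body": {
  "hand": [0.0854, 0.0854, 0.0854, 0.0854, 0.0854],
  "travel": [
    [0, 0.04, 0.01],
    [0, 0.04, 0.01],
    [0, 0, 0],
    [0, 0, 0],
    [0, 0, 0]
  ],
  "yaw": [0, 0, 0, 0, 0]
}}

```text
time_s: 8.57
position: [0.5114, -0.3403, 0.2152]
tool_rot: [[0.001, 1.0, -0.001], [1.0, -0.001, 0.0], [0.0, -0.001, -1.0]]
ft_force: [0.0, -0.1, -0.6]
grip_width: 0.0853
gripper_force: 0.0
```

```bash
python3 - <<'E'
from h import *
w5=cv2.imread('pics/w5.png')[:,:,::-1];w6=snap('wrist','w6')
A,B,C=(.4450,-.3740),(.5715,-.3745),(.5735,-.249)
m=np.hstack([rect(w5,'w5',A),rect(w5,'w5',B)]);m2=np.hstack([rect(w6,'w6',C),rect(w6,'w6',B)])
cv2.imwrite('pics/m6.png',cv2.resize(np.vstack([m,m2]),(600,600),interpolation=cv2.INTER_AREA))
E
```

```text
(no output)
```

View pics/m6.png

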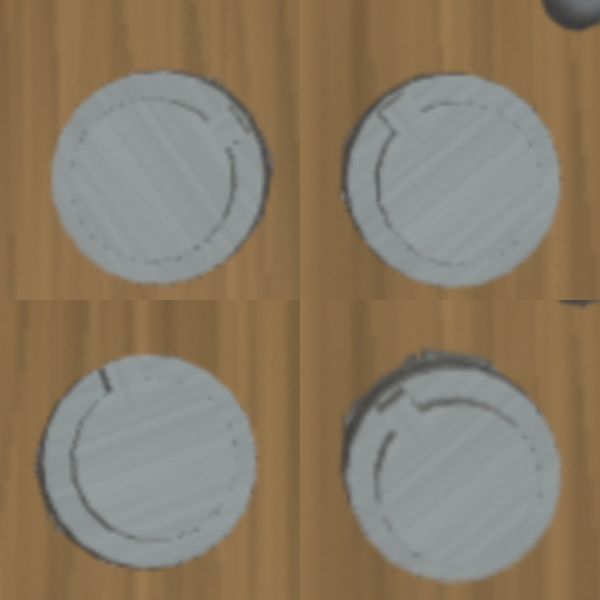

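Rectified views (0.3 mm/px) give:
- **Tin A:** about (0.4456, -0.3830), key at 36°.
- **Tin B:** about (0.5744, -0.3846), key at 130°.
- **Tin C:** about (0.5749, -0.2520), key at 112°.

I'll take A first, squeezing it twice at right angles so it centres in the hand.

Emit:
{"method": "jog_arm", "body": {
  "hand": [0.0854, 0.0854, 0.0854, 0.0854, 0.0854],
  "travel": [
    [-0.033, -0.0215, 0],
    [-0.033, -0.0215, 0],
    [0, 0, -0.05],
    [0, 0, -0.05],
    [0, 0, -0.05]
  ],
  "yaw": [0, 0, 0, 0, 0],
  "grip_force": 25
}}

```text
time_s: 9.25
position: [0.4452, -0.3831, 0.0641]
tool_rot: [[0.001, 1.0, 0.0], [1.0, -0.001, -0.0], [-0.0, 0.0, -1.0]]
ft_force: [1.0, -0.9, -0.1]
grip_width: 0.0858
gripper_force: 0.0
```

Emit:
{"method": "jog_arm", "body": {
  "hand": [0.0854, 0.0854, 0.05, 0.05, 0.05],
  "travel": [
    [0, 0, -0.035],
    [0, 0, -0.016],
    [0, 0, 0],
    [0, 0, 0],
    [0, 0, 0]
  ],
  "yaw": [0, 0, 0, 0, 0]
}}

```text
time_s: 9.88
position: [0.4466, -0.384, 0.0184]
tool_rot: [[-0.0, 1.0, 0.003], [1.0, 0.0, -0.005], [-0.005, 0.003, -1.0]]
ft_force: [-1.3, 0.4, 12.1]
grip_width: 0.0564
gripper_force: 37.5
```

```bash
python3 - <<'E'
from h import *
im=snap('wrist','w7'); im2=snap('side','s7');s=env.observe();print(s['time_s'],s['position'],s['grip_width'],s['gripper_force'],s['ft_force'])
u,v=proj('side',s['position']).astype(int);a=cv2.resize(im[80:400,140:500,::-1],None,fx=1.2,fy=1.2);b=cv2.resize(im2[v-45:v+35,u-38:u+37,::-1],(360,384),interpolation=cv2.INTER_CUBIC)
cv2.imwrite('pics/w7b.png',np.hstack([a,b]))
E
```

```text
9.975 [ 0.44660446 -0.38400586  0.01837795] 0.056237017450036134 37.42947053164244 [-1.66491034  1.57496795 12.48992219]
```

View pics/w7b.png

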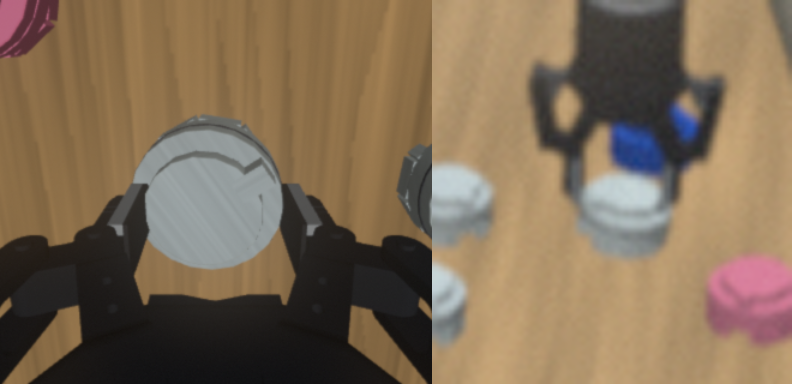

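The wrist crop shows the fingertips resting on the lid's rim at (147,190) and (282,190), so the tips stand higher than stated. I'll open and go lower in small steps while watching the force.

Emit:
{"method": "jog_arm", "body": {
  "hand": [0.0854, 0.0854, 0.0854, 0.0854, 0.0854],
  "travel": [
    [0, 0, 0.01],
    [0, 0, 0],
    [0, 0, -0.01],
    [0, 0, -0.005],
    [0, 0, 0]
  ],
  "yaw": [0, 0, 0, 0, 0]
}}

```text
time_s: 10.6
position: [0.4453, -0.3821, 0.0089]
tool_rot: [[0.0, 1.0, -0.001], [1.0, -0.0, 0.001], [0.001, -0.001, -1.0]]
ft_force: [0.6, -0.7, -0.6]
grip_width: 0.0854
gripper_force: 0.0
```

Emit:
{"method": "jog_arm", "body": {
  "hand": [0.0854, 0.0854, 0.0854, 0.0854, 0.0854],
  "travel": [
    [0, 0, -0.004],
    [0, 0, 0],
    [0, 0, 0],
    [0, 0, 0],
    [0, 0, 0]
  ],
  "yaw": [0, 0, 0, 0, 0]
}}

```text
time_s: 11.22
position: [0.4456, -0.3825, 0.0059]
tool_rot: [[0.0, 1.0, 0.0], [1.0, -0.0, -0.0], [-0.0, 0.0, -1.0]]
ft_force: [-0.1, 0.2, -0.6]
grip_width: 0.0857
gripper_force: 0.0
```

Emit:
{"method": "jog_arm", "body": {
  "hand": [0.06, 0.06, 0.06, 0.06, 0.06],
  "travel": [
    [0, 0, 0],
    [0, 0, 0],
    [0, 0, 0],
    [0, 0, 0],
    [0, 0, 0]
  ],
  "yaw": [0, 0, 0, 0, 0]
}}

```text
time_s: 11.85
position: [0.4456, -0.3825, 0.0062]
tool_rot: [[-0.0, 1.0, 0.0], [1.0, 0.0, -0.0], [-0.0, 0.0, -1.0]]
ft_force: [-1.9, 1.4, 5.6]
grip_width: 0.0652
gripper_force: 27.4
```

Emit:
{"method": "jog_arm", "body": {
  "hand": [0.0854, 0.0854, 0.0854, 0.0854, 0.0854],
  "travel": [
    [0, 0, 0],
    [0, 0, 0],
    [0, 0, 0],
    [0, 0, 0],
    [0, 0, 0]
  ],
  "yaw": [0, 0, -0.175, -0.175, -0.175]
}}

```text
time_s: 12.48
position: [0.4456, -0.3825, 0.0056]
tool_rot: [[0.506, 0.862, -0.0], [0.862, -0.506, 0.0], [0.0, -0.0, -1.0]]
ft_force: [0.6, -0.0, -0.6]
grip_width: 0.0854
gripper_force: 0.0
```

Emit:
{"method": "jog_arm", "body": {
  "hand": [0.0854, 0.0854, 0.0854, 0.0854, 0.0854],
  "travel": [
    [0, 0, 0],
    [0, 0, 0],
    [0, 0, 0],
    [0, 0, 0],
    [0, 0, 0]
  ],
  "yaw": [-0.175, -0.175, -0.175, -0.175, -0.175]
}}

```text
time_s: 13.1
position: [0.4456, -0.3824, 0.0056]
tool_rot: [[0.986, 0.164, -0.0], [0.164, -0.986, 0.0], [-0.0, -0.0, -1.0]]
ft_force: [-0.2, 0.1, -0.0]
grip_width: 0.0856
gripper_force: 0.0
```

Emit:
{"method": "jog_arm", "body": {
  "hand": [0.0854, 0.0854, 0.06, 0.06, 0.06],
  "travel": [
    [0, 0, -0.003],
    [0, 0, 0],
    [0, 0, 0],
    [0, 0, 0],
    [0, 0, 0]
  ],
  "yaw": [-0.171, 0, 0, 0, 0],
  "grip_force": 40
}}

```text
time_s: 13.72
position: [0.4456, -0.3825, 0.0033]
tool_rot: [[1.0, 0.001, 0.0], [0.001, -1.0, -0.0], [0.0, 0.0, -1.0]]
ft_force: [-0.7, 2.3, 4.9]
grip_width: 0.0644
gripper_force: 44.4
```

Emit:
{"method": "jog_arm", "body": {
  "hand": [0.06, 0.06, 0.06, 0.06, 0.06],
  "travel": [
    [0, 0, 0.02],
    [0, 0, 0.04],
    [0, 0, 0.05],
    [-0.003, 0.03, 0.05],
    [-0.005, 0.05, 0.037]
  ],
  "yaw": [0, 0, 0, 0, 0]
}}

```text
time_s: 14.35
position: [0.4375, -0.3026, 0.2015]
tool_rot: [[1.0, -0.001, 0.001], [-0.001, -1.0, -0.001], [0.001, 0.001, -1.0]]
ft_force: [0.7, -0.0, -1.3]
grip_width: 0.0642
gripper_force: 44.7
```

Emit:
{"method": "jog_arm", "body": {
  "hand": [0.06, 0.06, 0.06, 0.06, 0.06],
  "travel": [
    [-0.005, 0.055, 0],
    [-0.005, 0.055, 0],
    [-0.005, 0.055, 0],
    [-0.005, 0.055, 0],
    [-0.005, 0.055, 0]
  ],
  "yaw": [0, 0, 0, 0, 0]
}}

```text
time_s: 14.98
position: [0.412, -0.0258, 0.1997]
tool_rot: [[1.0, 0.001, 0.0], [0.001, -1.0, 0.0], [0.0, -0.0, -1.0]]
ft_force: [1.5, -0.1, -1.2]
grip_width: 0.0645
gripper_force: 44.7
```

Emit:
{"method": "jog_arm", "body": {
  "hand": [0.06, 0.06, 0.06, 0.06, 0.06],
  "travel": [
    [-0.005, 0.055, 0],
    [-0.005, 0.055, 0],
    [-0.003, 0.046, 0],
    [0, 0, 0],
    [0, 0, 0]
  ],
  "yaw": [0, 0, 0, 0, 0]
}}

```text
time_s: 15.6
position: [0.3995, 0.1283, 0.1997]
tool_rot: [[1.0, 0.001, -0.0], [0.001, -1.0, -0.0], [-0.0, 0.0, -1.0]]
ft_force: [0.9, -0.9, -1.9]
grip_width: 0.0644
gripper_force: 44.8
```

```bash
python3 - <<'E'
from h import *
im=snap('wrist','w8'); s=env.observe();p=s['position'];print(s['time_s'],p,s['tool_rot'],s['grip_width'],s['gripper_force'],s['ft_force'])
m=np.hstack([rect(im,'w8',p,p[2]+.0332),rect(im,'w8',(.502,.1288),.0365)])
cv2.imwrite('pics/m8.png',m)
E
```

```text
15.65 [0.39967641 0.12784391 0.19968617] [[ 9.99999819e-01 -5.48585274e-04 -2.47179017e-04]
 [-5.48645694e-04 -9.99999820e-01 -2.44438003e-04]
 [-2.47044877e-04  2.44573573e-04 -9.99999940e-01]] 0.06415864015631392 44.81628656387329 [ 0.0606045  -0.41257207 -1.88572543]
```

View pics/m8.png

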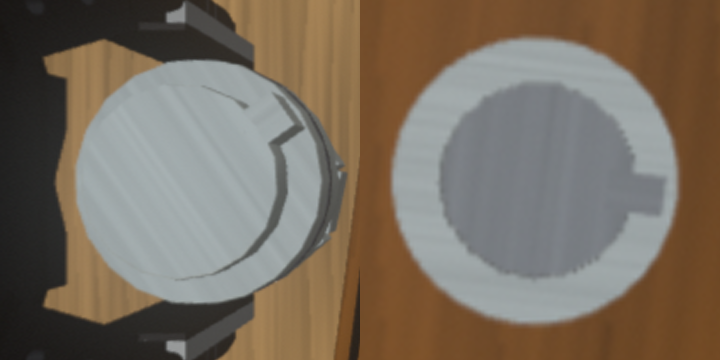

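The seat disc's centre is at (537.5,180.5) in the right tile, which gives seat (0.5014, 0.1287) with its key at about -7.4°. The tin in hand is centred at (180,182) with its key at about 35°. So I turn -42.5° and go in.

Emit:
{"method": "jog_arm", "body": {
  "hand": [0.06, 0.06, 0.06, 0.06, 0.06],
  "travel": [
    [0.0204, 0, 0],
    [0.0204, 0, 0],
    [0.0204, 0, 0],
    [0.0204, 0, 0],
    [0.0203, 0.0012, 0]
  ],
  "yaw": [-0.148, -0.148, -0.148, -0.149, -0.149]
}}

```text
time_s: 16.27
position: [0.5024, 0.1282, 0.1996]
tool_rot: [[0.732, -0.681, -0.0], [-0.681, -0.732, -0.0], [-0.0, 0.0, -1.0]]
ft_force: [-0.3, -0.0, -1.2]
grip_width: 0.0643
gripper_force: 44.8
```

Emit:
{"method": "jog_arm", "body": {
  "hand": [0.06, 0.06, 0.06, 0.06, 0.06],
  "travel": [
    [0, 0, -0.05],
    [0, 0, -0.05],
    [0, 0, -0.04],
    [0, 0, -0.01],
    [0, 0, 0]
  ],
  "yaw": [0, 0, 0, 0, 0]
}}

```text
time_s: 16.9
position: [0.502, 0.129, 0.0503]
tool_rot: [[0.736, -0.677, 0.0], [-0.677, -0.736, -0.0], [0.0, -0.0, -1.0]]
ft_force: [0.8, -0.8, -1.7]
grip_width: 0.0641
gripper_force: 45.0
```

Emit:
{"method": "jog_arm", "body": {
  "hand": [0.06, 0.06, 0.06, 0.06, 0.06],
  "travel": [
    [0, 0, -0.006],
    [0, 0, -0.004],
    [0, 0, -0.004],
    [0, 0, -0.004],
    [0, 0, 0]
  ],
  "yaw": [0, 0, 0, 0, 0]
}}

```text
time_s: 17.52
position: [0.5014, 0.1298, 0.0316]
tool_rot: [[0.737, -0.676, -0.0], [-0.676, -0.737, 0.0], [-0.0, 0.0, -1.0]]
ft_force: [0.1, -0.3, -1.0]
grip_width: 0.0642
gripper_force: 45.1
```

It slid down over the key without resistance. I'll press it home lightly, release and rise.

Emit:
{"method": "jog_arm", "body": {
  "hand": [0.06, 0.06, 0.06, 0.0854, 0.0854],
  "travel": [
    [0, 0, -0.0015],
    [0, 0, 0],
    [0, 0, 0],
    [0, 0, 0],
    [0, 0, 0]
  ],
  "yaw": [0, 0, 0, 0, 0]
}}

```text
time_s: 18.15
position: [0.5016, 0.1298, 0.0303]
tool_rot: [[0.737, -0.676, 0.0], [-0.676, -0.737, 0.0], [0.0, -0.0, -1.0]]
ft_force: [-0.4, -0.5, 0.5]
grip_width: 0.0853
gripper_force: 0.0
```

Emit:
{"method": "jog_arm", "body": {
  "hand": [0.0854, 0.0854, 0.0854, 0.0854, 0.0854],
  "travel": [
    [0, 0, 0],
    [0, 0, 0.04],
    [0, 0, 0.05],
    [-0.03, 0, 0.05],
    [-0.05, 0, 0.02]
  ],
  "yaw": [0, 0, 0, 0.17, 0.17]
}}

```text
time_s: 18.77
position: [0.422, 0.1297, 0.1926]
tool_rot: [[0.922, -0.387, 0.005], [-0.387, -0.922, 0.0], [0.004, -0.002, -1.0]]
ft_force: [-0.9, -0.5, 0.2]
grip_width: 0.0857
gripper_force: 0.0
```

Emit:
{"method": "jog_arm", "body": {
  "hand": [0.0854, 0.0854, 0.0854, 0.0854, 0.0854],
  "travel": [
    [-0.02, 0, 0],
    [0, 0, 0],
    [0, 0, 0],
    [0, 0, 0],
    [0, 0, 0]
  ],
  "yaw": [0.17, 0.17, 0.066, 0, 0]
}}

```text
time_s: 19.4
position: [0.4015, 0.1297, 0.1903]
tool_rot: [[1.0, 0.002, -0.0], [0.002, -1.0, 0.0], [-0.0, -0.0, -1.0]]
ft_force: [-0.8, 0.3, 0.1]
grip_width: 0.0855
gripper_force: 0.0
```

```bash
python3 - <<'E'
from h import *
im=snap('wrist','w9'); sc=snap('scene','sc9'); s=env.observe();p=s['position'];print(s['time_s'],p,s['tool_rot'],s['ft_force'])
# compare silver tin positions in scene vs earlier
sc5=cv2.imread('pics/sc5.png')[:,:,::-1]
for n,X in(('B',(.5744,-.3846,.03)),('C',(.5749,-.252,.03)),('A',(.4456,-.383,.03))):
    u,v=proj('scene',X).astype(int); a=sc[v-14:v+14,u-14:u+14].astype(int);b=sc5[v-14:v+14,u-14:u+14].astype(int);print(n,u,v,abs(a-b).mean())
np.save('pics/sc9full.npy',sc)
u,v=proj('scene',(.53,-.3,.03)).astype(int)
m=np.hstack([rect(im,'w9',(.5014,.1287),.0645),cv2.resize(sc[v-45:v+45,u-55:u+55,::-1],(440,360),interpolation=cv2.INTER_CUBIC)])
cv2.imwrite('pics/m9.png',m)
E
```

```text
19.5 [0.40147937 0.12973915 0.1902581 ] [[ 9.99995664e-01  2.94137442e-03 -1.43501804e-04]
 [ 2.94136893e-03 -9.99995673e-01 -3.84192333e-05]
 [-1.43614189e-04  3.79969750e-05 -9.99999989e-01]] [ 0.67947595  0.40268879 -0.21860462]
B 246 180 1.872874149659864
C 287 195 1.8197278911564625
A 266 148 20.397959183673468
```

View pics/m9.png

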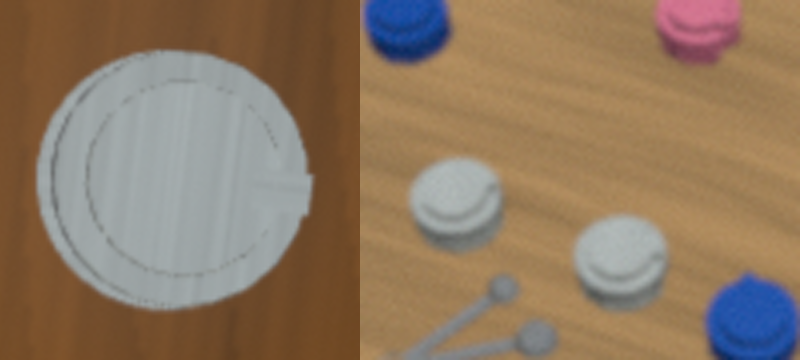

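The left tile shows tin A seated, its disc centred at (184,177) and its key pointing -8°. Tins B and C have not moved. Next is C, with finger directions chosen to miss the spoons.

Emit:
{"method": "jog_arm", "body": {
  "hand": [0.0854, 0.0854, 0.0854, 0.0854, 0.0854],
  "travel": [
    [0.0217, -0.0477, 0],
    [0.0217, -0.0477, 0],
    [0.0217, -0.0477, 0],
    [0.0217, -0.0477, 0],
    [0.0217, -0.0477, 0]
  ],
  "yaw": [0.043, 0.043, 0.043, 0.043, 0]
}}

```text
time_s: 20.12
position: [0.5105, -0.1105, 0.1902]
tool_rot: [[0.985, 0.174, -0.0], [0.174, -0.985, 0.0], [0.0, -0.0, -1.0]]
ft_force: [-0.1, 0.6, -0.3]
grip_width: 0.0853
gripper_force: 0.0
```

Emit:
{"method": "jog_arm", "body": {
  "hand": [0.0854, 0.0854, 0.0854, 0.0854, 0.0854],
  "travel": [
    [0.0217, -0.0477, 0],
    [0.0217, -0.0477, 0],
    [0.0215, -0.0478, 0],
    [0, 0, -0.05],
    [0, 0, -0.04]
  ],
  "yaw": [0, 0, 0, 0, 0],
  "grip_force": 25
}}

```text
time_s: 20.75
position: [0.5746, -0.2524, 0.0982]
tool_rot: [[0.985, 0.173, -0.001], [0.173, -0.985, 0.001], [-0.001, -0.001, -1.0]]
ft_force: [0.2, -0.6, -0.5]
grip_width: 0.0853
gripper_force: 0.0
```

Emit:
{"method": "jog_arm", "body": {
  "hand": [0.0854, 0.0854, 0.0854, 0.0854, 0.0854],
  "travel": [
    [0, 0, -0.05],
    [0, 0, -0.035],
    [0, 0, -0.012],
    [0, 0, 0],
    [0, 0, 0]
  ],
  "yaw": [0, 0, 0, 0, 0]
}}

```text
time_s: 21.38
position: [0.5757, -0.2524, 0.005]
tool_rot: [[0.985, 0.175, 0.002], [0.175, -0.985, -0.002], [0.002, 0.002, -1.0]]
ft_force: [0.4, -0.2, -1.2]
grip_width: 0.0852
gripper_force: 0.0
```

Squeeze, open, rise, turn 90° and come back down.

Emit:
{"method": "jog_arm", "body": {
  "hand": [0.06, 0.06, 0.06, 0.0854, 0.0854],
  "travel": [
    [0, 0, 0],
    [0, 0, 0],
    [0, 0, 0],
    [0, 0, 0],
    [0, 0, 0]
  ],
  "yaw": [0, 0, 0, 0, 0]
}}

```text
time_s: 22.0
position: [0.5749, -0.252, 0.0035]
tool_rot: [[0.985, 0.175, 0.0], [0.175, -0.985, -0.0], [0.0, 0.0, -1.0]]
ft_force: [-0.6, -0.2, -0.2]
grip_width: 0.0857
gripper_force: 0.0
```

Emit:
{"method": "jog_arm", "body": {
  "hand": [0.0854, 0.0854, 0.0854, 0.0854, 0.0854],
  "travel": [
    [0, 0, 0.04],
    [0, 0, 0],
    [0, 0, 0],
    [0, 0, 0],
    [0, 0, 0]
  ],
  "yaw": [0, 0.175, 0.175, 0.175, 0.175]
}}

```text
time_s: 22.62
position: [0.5748, -0.252, 0.0433]
tool_rot: [[0.636, 0.772, -0.0], [0.772, -0.636, 0.0], [0.0, -0.0, -1.0]]
ft_force: [0.1, 0.6, -0.9]
grip_width: 0.0851
gripper_force: 0.0
```

Emit:
{"method": "jog_arm", "body": {
  "hand": [0.0854, 0.0854, 0.0854, 0.0854, 0.0854],
  "travel": [
    [0, 0, 0],
    [0, 0, 0],
    [0, 0, 0],
    [0, 0, 0],
    [0, 0, 0]
  ],
  "yaw": [0.175, 0.175, 0.175, 0.175, 0.171]
}}

```text
time_s: 23.25
position: [0.5748, -0.2519, 0.0433]
tool_rot: [[-0.181, 0.984, -0.0], [0.984, 0.181, 0.0], [0.0, -0.0, -1.0]]
ft_force: [-0.7, -0.2, -0.6]
grip_width: 0.0854
gripper_force: 0.0
```

Emit:
{"method": "jog_arm", "body": {
  "hand": [0.0854, 0.0854, 0.06, 0.06, 0.06],
  "travel": [
    [0, 0, -0.03],
    [0, 0, -0.011],
    [0, 0, 0],
    [0, 0, 0],
    [0, 0, 0]
  ],
  "yaw": [0, 0, 0, 0, 0],
  "grip_force": 40
}}

```text
time_s: 23.88
position: [0.5751, -0.2521, 0.003]
tool_rot: [[-0.175, 0.985, 0.001], [0.985, 0.175, -0.001], [-0.001, 0.001, -1.0]]
ft_force: [-0.5, 0.1, -2.4]
grip_width: 0.0643
gripper_force: 44.3
```

Emit:
{"method": "jog_arm", "body": {
  "hand": [0.06, 0.06, 0.06, 0.06, 0.06],
  "travel": [
    [0, 0, 0.02],
    [0, 0, 0.05],
    [0, 0, 0.06],
    [0, 0, 0.06],
    [0, 0, 0]
  ],
  "yaw": [0, 0, 0, 0, 0]
}}

```text
time_s: 24.5
position: [0.5763, -0.2528, 0.198]
tool_rot: [[-0.175, 0.984, 0.009], [0.985, 0.175, -0.006], [-0.008, 0.008, -1.0]]
ft_force: [0.6, 0.0, -2.5]
grip_width: 0.0641
gripper_force: 45.1
```

```bash
python3 - <<'E'
from h import *
im=snap('wrist','w10'); s=env.observe();p=s['position'];print(s['time_s'],p,s['tool_rot'][0],s['grip_width'],s['ft_force'])
t=rect(im,'w10',p,p[2]+.0335); cv2.imwrite('pics/m10t.png',t)
w8=cv2.imread('pics/w8.png')[:,:,::-1]; a=np.load('pics/w8.npy')[9:]; t8=rect(w8,'w8',a,a[2]+.0332)
# rotate so that tool x points right in the second tile
g=[cv2.cvtColor(x,cv2.COLOR_BGR2GRAY) for x in(t,t8)]
cv2.imwrite('pics/m10.png',np.hstack([t,rect(im,'w10',(.5744,-.3846),.0365)]))
E
```

```text
24.55 [ 0.57526201 -0.25217057  0.19446671] [-0.1750809   0.9845474   0.00361787] 0.06411389910916872 [-0.52707724 -0.14104569 -2.45436262]
```

View pics/m10.png

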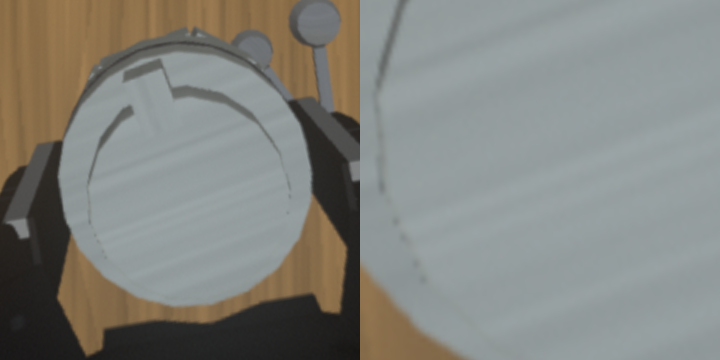

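The held tin C shows its key tip at (144,75) and disc centre near (189,185), so its key is at about 112°. I turn -119.5° and carry it to level 1.

Emit:
{"method": "jog_arm", "body": {
  "hand": [0.06, 0.06, 0.06, 0.06, 0.06],
  "travel": [
    [-0.0073, 0.0382, 0.004],
    [-0.0073, 0.0382, 0],
    [-0.0073, 0.0382, 0],
    [-0.0073, 0.0382, 0],
    [-0.0073, 0.0382, 0]
  ],
  "yaw": [-0.174, -0.174, -0.174, -0.174, -0.174]
}}

```text
time_s: 25.18
position: [0.5373, -0.0595, 0.1946]
tool_rot: [[0.644, 0.765, -0.003], [0.765, -0.644, 0.001], [-0.001, -0.003, -1.0]]
ft_force: [0.7, -0.0, -1.1]
grip_width: 0.0646
gripper_force: 44.9
```

Emit:
{"method": "jog_arm", "body": {
  "hand": [0.06, 0.06, 0.06, 0.06, 0.06],
  "travel": [
    [-0.0073, 0.0382, 0],
    [-0.0073, 0.0382, 0],
    [-0.0073, 0.0382, 0],
    [-0.0073, 0.0382, 0],
    [-0.0073, 0.0382, 0]
  ],
  "yaw": [-0.174, -0.174, -0.174, -0.174, -0.174]
}}

```text
time_s: 25.8
position: [0.5007, 0.1312, 0.1947]
tool_rot: [[1.0, 0.001, -0.003], [0.001, -1.0, -0.0], [-0.003, 0.0, -1.0]]
ft_force: [0.3, -0.2, -1.6]
grip_width: 0.0646
gripper_force: 44.9
```

Emit:
{"method": "jog_arm", "body": {
  "hand": [0.06, 0.06, 0.06, 0.06, 0.06],
  "travel": [
    [0, 0, 0],
    [0, 0, 0],
    [0, 0, 0],
    [0, 0, 0],
    [0, 0, 0]
  ],
  "yaw": [-0.174, -0.172, 0, 0, 0]
}}

```text
time_s: 26.42
position: [0.5018, 0.1299, 0.196]
tool_rot: [[0.944, -0.331, -0.001], [-0.331, -0.944, 0.0], [-0.001, 0.0, -1.0]]
ft_force: [-0.6, -0.0, -0.9]
grip_width: 0.0644
gripper_force: 45.0
```

Emit:
{"method": "jog_arm", "body": {
  "hand": [0.06, 0.06, 0.06, 0.06, 0.06],
  "travel": [
    [0, 0, -0.05],
    [0, 0, -0.05],
    [0, 0, -0.02],
    [0, 0, 0],
    [0, 0, 0]
  ],
  "yaw": [-0.003, 0, 0, 0, 0]
}}

```text
time_s: 27.05
position: [0.5025, 0.13, 0.0773]
tool_rot: [[0.942, -0.335, 0.002], [-0.335, -0.942, 0.0], [0.002, -0.001, -1.0]]
ft_force: [0.9, -0.3, -0.7]
grip_width: 0.0644
gripper_force: 45.1
```

Emit:
{"method": "jog_arm", "body": {
  "hand": [0.06, 0.06, 0.06, 0.06, 0.06],
  "travel": [
    [0, 0, -0.005],
    [0, 0, -0.004],
    [0, 0, -0.004],
    [0, 0, -0.004],
    [0, 0, 0]
  ],
  "yaw": [0, 0, 0, 0, 0]
}}

```text
time_s: 27.68
position: [0.5018, 0.13, 0.0591]
tool_rot: [[0.942, -0.336, -0.0], [-0.336, -0.942, 0.0], [-0.0, 0.0, -1.0]]
ft_force: [-0.2, 0.2, -1.4]
grip_width: 0.0642
gripper_force: 45.2
```

Emit:
{"method": "jog_arm", "body": {
  "hand": [0.06, 0.06, 0.06, 0.0854, 0.0854],
  "travel": [
    [0, 0, -0.0015],
    [0, 0, 0],
    [0, 0, 0],
    [0, 0, 0],
    [0, 0, 0]
  ],
  "yaw": [0, 0, 0, 0, 0]
}}

```text
time_s: 28.3
position: [0.5019, 0.13, 0.0578]
tool_rot: [[0.942, -0.336, 0.0], [-0.336, -0.942, 0.0], [0.0, -0.0, -1.0]]
ft_force: [0.1, -0.4, 0.4]
grip_width: 0.0855
gripper_force: 0.0
```

Emit:
{"method": "jog_arm", "body": {
  "hand": [0.0854, 0.0854, 0.0854, 0.0854, 0.0854],
  "travel": [
    [0, 0, 0],
    [0, 0, 0.05],
    [0, 0, 0.05],
    [-0.05, 0, 0.04],
    [-0.05, 0, 0.0]
  ],
  "yaw": [0, 0, 0, 0.17, 0.17]
}}

```text
time_s: 28.92
position: [0.4031, 0.13, 0.199]
tool_rot: [[1.0, 0.003, 0.005], [0.003, -1.0, 0.0], [0.005, -0.0, -1.0]]
ft_force: [0.6, 0.2, -0.9]
grip_width: 0.0853
gripper_force: 0.0
```

Emit:
{"method": "jog_arm", "body": {
  "hand": [0.0854, 0.0854, 0.0854, 0.0854, 0.0854],
  "travel": [
    [0, 0, 0],
    [0, 0, 0],
    [0, 0, 0],
    [0, 0, 0],
    [0, 0, 0]
  ],
  "yaw": [0, 0, 0, 0, 0]
}}

```text
time_s: 29.55
position: [0.4033, 0.13, 0.1966]
tool_rot: [[1.0, -0.002, -0.001], [-0.002, -1.0, -0.0], [-0.001, 0.0, -1.0]]
ft_force: [-0.3, -0.2, -0.7]
grip_width: 0.0857
gripper_force: 0.0
```

```bash
python3 - <<'E'
from h import *
im=snap('wrist','w11'); sc=snap('scene','sc11'); s=env.observe();p=s['position'];print(s['time_s'],p,s['tool_rot'][0])
sc5=cv2.imread('pics/sc5.png')[:,:,::-1]
u,v=proj('scene',(.5744,-.3846,.03)).astype(int); print('B diff',abs(sc[v-14:v+14,u-14:u+14].astype(int)-sc5[v-14:v+14,u-14:u+14]).mean())
# stack check: circle of the lid/disc in rectified views, level-1 top plane, against level-0 view w9
w9=cv2.imread('pics/w9.png')[:,:,::-1]
for im_,f,z in((w9,'w9',.0645),(im,'w11',.0925)):
    t=rect(im_,f,(.5014,.1287),z);cv2.imwrite(f'pics/t_{f}.png',t)
    hsv=cv2.cvtColor(t,cv2.COLOR_BGR2HSV);m=(hsv[...,1]<60).astype(np.uint8)
    n,l,st,ce=cv2.connectedComponentsWithStats(m);i=l[180,180];c=max(cv2.findContours((l==i).astype(np.uint8),0,1)[0],key=cv2.contourArea)
    print(f,st[i],cv2.minEnclosingCircle(c),cv2.fitEllipse(c))
# any silver left on the table in the scene picture?
hsv=cv2.cvtColor(sc,cv2.COLOR_RGB2HSV)
E
```

```text
29.65 [0.4032187  0.13003304 0.19672805] [ 9.99997325e-01 -2.29780800e-03 -2.64741093e-04]
B diff 1.9026360544217686
w9 [   37    50   276   261 56138] ((174.057373046875, 180.00819396972656), 138.23548889160156) ((172.25047302246094, 179.41571044921875), (259.7843933105469, 273.3155517578125), 87.22008514404297)
w11 [   40    50   274   256 53752] ((176.39666748046875, 178.7631072998047), 136.74574279785156) ((175.59103393554688, 177.9763946533203), (252.50819396972656, 269.4355163574219), 86.35823822021484)
```

Tin C is seated: it went to the same relative depth as A, and nothing stands proud. B has not moved, so I'll fetch it.

Emit:
{"method": "jog_arm", "body": {
  "hand": [0.0854, 0.0854, 0.0854, 0.0854, 0.0854],
  "travel": [
    [0.0171, -0.0515, 0],
    [0.0171, -0.0515, 0],
    [0.0171, -0.0515, 0],
    [0.0171, -0.0515, 0],
    [0.0171, -0.0515, 0]
  ],
  "yaw": [0.04, 0.04, 0.04, 0.04, 0.017]
}}

```text
time_s: 30.28
position: [0.489, -0.1293, 0.1969]
tool_rot: [[0.985, 0.174, 0.0], [0.174, -0.985, 0.0], [0.0, 0.0, -1.0]]
ft_force: [1.4, 1.0, -0.5]
grip_width: 0.085
gripper_force: 0.0
```

Emit:
{"method": "jog_arm", "body": {
  "hand": [0.0854, 0.0854, 0.0854, 0.0854, 0.0854],
  "travel": [
    [0.0171, -0.0515, 0],
    [0.0171, -0.0515, 0],
    [0.0171, -0.0515, 0],
    [0.0171, -0.0515, 0],
    [0.0171, -0.0513, 0]
  ],
  "yaw": [0, 0, 0, 0, 0],
  "grip_force": 25
}}

```text
time_s: 30.9
position: [0.5744, -0.3865, 0.1966]
tool_rot: [[0.985, 0.174, -0.0], [0.174, -0.985, 0.0], [-0.0, -0.0, -1.0]]
ft_force: [1.1, -0.8, 0.3]
grip_width: 0.0856
gripper_force: 0.0
```

Emit:
{"method": "jog_arm", "body": {
  "hand": [0.0854, 0.0854, 0.0854, 0.0854, 0.0854],
  "travel": [
    [0, 0, -0.05],
    [0, 0, -0.05],
    [0, 0, -0.05],
    [0, 0, -0.035],
    [0, 0, -0.008]
  ],
  "yaw": [0, 0, 0, 0, 0]
}}

```text
time_s: 31.52
position: [0.5732, -0.384, 0.0013]
tool_rot: [[0.985, 0.174, -0.003], [0.174, -0.985, 0.003], [-0.003, -0.004, -1.0]]
ft_force: [0.3, 0.4, -0.7]
grip_width: 0.0852
gripper_force: 0.0
```

Emit:
{"method": "jog_arm", "body": {
  "hand": [0.06, 0.06, 0.06, 0.0854, 0.0854],
  "travel": [
    [0, 0, 0],
    [0, 0, 0],
    [0, 0, 0],
    [0, 0, 0],
    [0, 0, 0]
  ],
  "yaw": [0, 0, 0, 0, 0]
}}

```text
time_s: 32.15
position: [0.5741, -0.3848, 0.0041]
tool_rot: [[0.985, 0.174, 0.0], [0.174, -0.985, -0.0], [0.0, 0.0, -1.0]]
ft_force: [-0.6, 0.1, -1.5]
grip_width: 0.0853
gripper_force: 0.0
```

Emit:
{"method": "jog_arm", "body": {
  "hand": [0.0854, 0.0854, 0.0854, 0.0854, 0.0854],
  "travel": [
    [0, 0, 0.04],
    [0, 0, 0],
    [0, 0, 0],
    [0, 0, 0],
    [0, 0, 0]
  ],
  "yaw": [0, 0.175, 0.175, 0.175, 0.175]
}}

```text
time_s: 32.78
position: [0.574, -0.3847, 0.0438]
tool_rot: [[0.637, 0.771, -0.0], [0.771, -0.637, 0.0], [0.0, -0.0, -1.0]]
ft_force: [0.2, -0.6, 1.0]
grip_width: 0.0853
gripper_force: 0.0
```

Emit:
{"method": "jog_arm", "body": {
  "hand": [0.0854, 0.0854, 0.0854, 0.0854, 0.0854],
  "travel": [
    [0, 0, 0],
    [0, 0, 0],
    [0, 0, 0],
    [0, 0, 0],
    [0, 0, 0]
  ],
  "yaw": [0.175, 0.175, 0.175, 0.175, 0.171]
}}

```text
time_s: 33.4
position: [0.574, -0.3847, 0.0438]
tool_rot: [[-0.18, 0.984, -0.0], [0.984, 0.18, 0.0], [0.0, -0.0, -1.0]]
ft_force: [0.4, -0.6, 0.1]
grip_width: 0.0854
gripper_force: 0.0
```

Emit:
{"method": "jog_arm", "body": {
  "hand": [0.0854, 0.0854, 0.06, 0.06, 0.06],
  "travel": [
    [0, 0, -0.03],
    [0, 0, -0.01],
    [0, 0, 0],
    [0, 0, 0],
    [0, 0, 0]
  ],
  "yaw": [0, 0, 0, 0, 0],
  "grip_force": 40
}}

```text
time_s: 34.02
position: [0.5743, -0.3849, 0.0046]
tool_rot: [[-0.174, 0.985, 0.001], [0.985, 0.174, -0.001], [-0.001, 0.001, -1.0]]
ft_force: [0.2, -0.6, -2.4]
grip_width: 0.0645
gripper_force: 44.2
```

Emit:
{"method": "jog_arm", "body": {
  "hand": [0.06, 0.06, 0.06, 0.06, 0.06],
  "travel": [
    [0, 0, 0],
    [0, 0, 0.02],
    [0, 0, 0.05],
    [0, 0, 0.06],
    [0, 0, 0.06]
  ],
  "yaw": [0, 0, 0, 0, 0]
}}

```text
time_s: 34.65
position: [0.5738, -0.3845, 0.1958]
tool_rot: [[-0.174, 0.985, -0.0], [0.985, 0.174, 0.0], [0.0, -0.0, -1.0]]
ft_force: [0.6, -0.8, -1.1]
grip_width: 0.0642
gripper_force: 44.7
```

Emit:
{"method": "jog_arm", "body": {
  "hand": [0.06, 0.06, 0.06, 0.06, 0.06],
  "travel": [
    [0, 0, 0],
    [0, 0, 0],
    [0, 0, 0],
    [0, 0, 0],
    [0, 0, 0]
  ],
  "yaw": [0, 0, 0, 0, 0]
}}

```text
time_s: 35.28
position: [0.574, -0.3847, 0.1932]
tool_rot: [[-0.174, 0.985, -0.001], [0.985, 0.174, 0.001], [0.001, -0.001, -1.0]]
ft_force: [0.2, -0.8, -0.8]
grip_width: 0.064
gripper_force: 44.7
```

```bash
python3 - <<'E'
from h import *
im=snap('wrist','w12'); s=env.observe();p=s['position'];print(s['time_s'],p)
t=rect(im,'w12',p,p[2]+.0325)
c=cv2.imread('pics/m10t.png')
G=lambda x:cv2.GaussianBlur(cv2.cvtColor(x,cv2.COLOR_BGR2GRAY),(0,0),1.2).astype(np.float32)
t,c=G(t),G(c)
def hp(x): return x-cv2.GaussianBlur(x,(0,0),12)
m=np.zeros((360,360),np.uint8);cv2.circle(m,(186,184),112,255,-1)
res=[]
for th in np.arange(-10,45,1.):
  for cx in(182,186,190):
    M=cv2.getRotationMatrix2D((cx,184),th,1);r=cv2.warpAffine(hp(c),M,(360,360))
    for dx in range(-8,9,2):
      for dy in range(-8,9,4):
        q=hp(t)[20+dy:340+dy,20+dx:340+dx];a=r[20:340,20:340];k=m[20:340,20:340]>0
        x=a[k]-a[k].mean();y=q[k]-q[k].mean();res.append(((x*y).sum()/np.sqrt((x*x).sum()*(y*y).sum()),th,cx,dx,dy))
res.sort(reverse=True)
seen=[]
for x in res:
    if x[1] not in seen: seen.append(x[1]);print([round(float(v),3) for v in x])
    if len(seen)>7:break
cv2.imwrite('pics/m12t.png',rect(im,'w12',p,p[2]+.0325))
E
```

```text
35.325 [ 0.57403331 -0.38470561  0.19339811]
[0.799, 19.0, 190.0, -6.0, -8.0]
[0.792, 18.0, 190.0, -6.0, -8.0]
[0.789, 20.0, 190.0, -4.0, -8.0]
[0.77, 21.0, 190.0, -4.0, -8.0]
[0.769, 17.0, 190.0, -6.0, -8.0]
[0.739, 16.0, 190.0, -6.0, -8.0]
[0.739, 22.0, 190.0, -4.0, -8.0]
[0.713, 15.0, 190.0, -4.0, -8.0]
```

The code check against tin C's tile puts B's key 18.7° further on, at about 130.5°, and well centred. I carry it with a turn of -138°.

Emit:
{"method": "jog_arm", "body": {
  "hand": [0.06, 0.06, 0.06, 0.06, 0.06],
  "travel": [
    [-0.0072, 0.0514, 0],
    [-0.0072, 0.0514, 0],
    [-0.0072, 0.0514, 0],
    [-0.0072, 0.0514, 0],
    [-0.0072, 0.0514, 0]
  ],
  "yaw": [-0.172, -0.172, -0.172, -0.172, -0.172]
}}

```text
time_s: 35.95
position: [0.5377, -0.1262, 0.194]
tool_rot: [[0.637, 0.771, 0.0], [0.771, -0.637, -0.0], [0.0, 0.0, -1.0]]
ft_force: [1.3, 0.6, -1.0]
grip_width: 0.0643
gripper_force: 44.7
```

Emit:
{"method": "jog_arm", "body": {
  "hand": [0.06, 0.06, 0.06, 0.06, 0.06],
  "travel": [
    [-0.0072, 0.0514, 0],
    [-0.0072, 0.0514, 0],
    [-0.0072, 0.0514, 0],
    [-0.0072, 0.0514, 0],
    [-0.0072, 0.0516, 0]
  ],
  "yaw": [-0.172, -0.172, -0.172, -0.172, -0.172]
}}

```text
time_s: 36.58
position: [0.5017, 0.1311, 0.1941]
tool_rot: [[1.0, 0.02, 0.001], [0.02, -1.0, 0.0], [0.001, -0.0, -1.0]]
ft_force: [0.5, 0.6, -1.1]
grip_width: 0.0642
gripper_force: 44.7
```

Emit:
{"method": "jog_arm", "body": {
  "hand": [0.06, 0.06, 0.06, 0.06, 0.06],
  "travel": [
    [0, 0, 0],
    [0, 0, 0],
    [0, 0, 0],
    [0, 0, 0],
    [0, 0, 0]
  ],
  "yaw": [-0.172, -0.172, -0.172, -0.172, 0]
}}

```text
time_s: 37.2
position: [0.5021, 0.1295, 0.1939]
tool_rot: [[0.79, -0.614, 0.0], [-0.614, -0.79, 0.0], [0.0, -0.0, -1.0]]
ft_force: [-0.8, 0.5, -1.0]
grip_width: 0.064
gripper_force: 44.7
```

Emit:
{"method": "jog_arm", "body": {
  "hand": [0.06, 0.06, 0.06, 0.06, 0.06],
  "travel": [
    [0, 0, -0.04],
    [0, 0, -0.04],
    [0, 0, -0.006],
    [0, 0, 0],
    [0, 0, 0]
  ],
  "yaw": [0, 0, 0, 0, 0]
}}

```text
time_s: 37.83
position: [0.5029, 0.1295, 0.1094]
tool_rot: [[0.789, -0.614, 0.003], [-0.614, -0.789, 0.0], [0.002, -0.002, -1.0]]
ft_force: [-0.4, -0.7, -0.6]
grip_width: 0.0644
gripper_force: 44.9
```

Emit:
{"method": "jog_arm", "body": {
  "hand": [0.06, 0.06, 0.06, 0.06, 0.06],
  "travel": [
    [0, 0, -0.007],
    [0, 0, -0.004],
    [0, 0, -0.004],
    [0, 0, -0.004],
    [0, 0, 0]
  ],
  "yaw": [0, 0, 0, 0, 0]
}}

```text
time_s: 38.45
position: [0.502, 0.1295, 0.0887]
tool_rot: [[0.789, -0.615, -0.0], [-0.615, -0.789, 0.0], [-0.0, 0.0, -1.0]]
ft_force: [0.2, -0.6, -1.0]
grip_width: 0.0647
gripper_force: 45.2
```

Emit:
{"method": "jog_arm", "body": {
  "hand": [0.06, 0.06, 0.06, 0.0854, 0.0854],
  "travel": [
    [0, 0, -0.0018],
    [0, 0, 0],
    [0, 0, 0],
    [0, 0, 0],
    [0, 0, 0]
  ],
  "yaw": [0, 0, 0, 0, 0]
}}

```text
time_s: 39.08
position: [0.5021, 0.1294, 0.087]
tool_rot: [[0.789, -0.615, 0.0], [-0.615, -0.789, 0.0], [0.0, -0.0, -1.0]]
ft_force: [-0.1, 0.1, -0.3]
grip_width: 0.0856
gripper_force: 0.0
```

Tin B is seated, with TCP z 0.0887 before pressing. Next I close the fingers, turn the camera side towards the hinge, and touch the wooden base (top at 28 mm) to find the true fingertip height.

Emit:
{"method": "jog_arm", "body": {
  "hand": [0.0854, 0.0854, 0.0854, 0.04, 0.0],
  "travel": [
    [0, 0, 0.03],
    [0, 0, 0.05],
    [0, 0, 0.05],
    [0.0096, -0.0417, 0.02],
    [0.0096, -0.0417, 0]
  ],
  "yaw": [0, 0, 0, 0.175, 0.175],
  "grip_force": 30
}}

```text
time_s: 39.7
position: [0.522, 0.0453, 0.2388]
tool_rot: [[0.954, -0.3, 0.004], [-0.3, -0.954, -0.001], [0.004, -0.001, -1.0]]
ft_force: [0.2, 0.3, -0.6]
grip_width: 0.0515
gripper_force: 0.0
```

Emit:
{"method": "jog_arm", "body": {
  "hand": [0.0, 0.0, 0.0, 0.0, 0.0],
  "travel": [
    [0.0096, -0.0417, 0],
    [0.0096, -0.0417, 0],
    [0, 0, 0],
    [0, 0, 0],
    [0, 0, 0]
  ],
  "yaw": [0.175, 0.175, 0.175, 0.175, 0.175]
}}

```text
time_s: 40.33
position: [0.5404, -0.0375, 0.2368]
tool_rot: [[0.843, 0.538, -0.0], [0.538, -0.843, 0.0], [-0.0, -0.0, -1.0]]
ft_force: [-0.3, 0.3, -0.9]
grip_width: -0.0
gripper_force: 0.0
```

Emit:
{"method": "jog_arm", "body": {
  "hand": [0.0, 0.0, 0.0, 0.0, 0.0],
  "travel": [
    [0, 0, -0.03],
    [0, 0, -0.04],
    [0, 0, -0.04],
    [0, 0, -0.04],
    [0, 0, -0.03]
  ],
  "yaw": [0.175, 0.175, 0.175, 0.175, 0.175]
}}

```text
time_s: 40.95
position: [0.54, -0.0372, 0.0553]
tool_rot: [[0.127, 0.992, -0.002], [0.992, -0.127, 0.0], [0.0, -0.002, -1.0]]
ft_force: [0.6, -0.5, -0.2]
grip_width: 0.0001
gripper_force: 0.0
```

```bash
python3 - <<'E'
from h import *
im=snap('wrist','w13');s=env.observe();p=s['position'];R=np.array(s['tool_rot']);print(s['time_s'],p,R[:,0],s['grip_width'],s['ft_force'])
g=cv2.cvtColor(im,cv2.COLOR_RGB2GRAY)
# dark/grey finger column at tool y=0: profile of brightness along image column near centre
for z in(-.03,-.02,-.01,0,.01,.017): print(z,[proj('wrist',p+R@np.array([x,0,z]),'w13').round(1) for x in(.011,-.011)])
print(im[180:330:4,300].tolist());print(im[180:330:4,330].tolist())
E
```

```text
41.0 [ 0.53834447 -0.03683167  0.05209922] [0.12029255 0.9927378  0.0011707 ] 5.796598614808224e-05 [-1.17679227  0.01224615 -3.23404532]
-0.03 [array([313.7, 240.4]), array([314.2, 282.5])]
-0.02 [array([313.9, 231.8]), array([314.4, 271.6])]
-0.01 [array([314.1, 224.3]), array([314.5, 261.9])]
0 [array([314.2, 217.7]), array([314.7, 253.4])]
0.01 [array([314.4, 211.8]), array([314.8, 245.8])]
0.017 [array([314.5, 208.1]), array([314.9, 241. ])]
[[141, 91, 44], [141, 92, 44], [142, 92, 44], [142, 92, 45], [51, 37, 27], [52, 41, 32], [52, 41, 32], [136, 89, 45], [143, 93, 46], [143, 93, 46], [142, 93, 46], [143, 93, 47], [143, 94, 47], [143, 94, 47], [143, 93, 46], [46, 37, 33], [45, 38, 33], [60, 56, 55], [61, 58, 59], [42, 36, 33], [41, 35, 32], [41, 35, 32], [44, 41, 40], [40, 36, 34], [38, 34, 31], [39, 35, 34], [35, 32, 31], [34, 33, 31], [33, 31, 30], [33, 30, 30], [34, 31, 30], [31, 30, 29], [31, 30, 29], [29, 28, 29], [26, 26, 26], [25, 24, 24], [24, 24, 25], [24, 23, 24]]
[[130, 84, 42], [128, 84, 41], [129, 84, 41], [129, 84, 41], [51, 37, 25], [53, 41, 32], [54, 42, 34], [124, 82, 41], [128, 84, 41], [129, 85, 42], [128, 84, 42], [128, 84, 41], [124, 83, 43], [101, 100, 98], [101, 99, 98], [100, 98, 97], [100, 98, 97], [100, 98, 97], [99, 98, 97], [99, 98, 97], [99, 99, 97], [41, 35, 32], [40, 34, 31], [40, 34, 32], [38, 33, 30], [37, 33, 31], [36, 33, 33], [35, 31, 31], [33, 31, 29], [30, 26, 25], [30, 26, 25], [26, 24, 23], [28, 25, 26], [28, 26, 27], [28, 27, 29], [25, 23, 24], [24, 23, 24], [27, 26, 27]]
```

Emit:
{"method": "jog_arm", "body": {
  "hand": [0.0, 0.0, 0.0, 0.0, 0.0],
  "travel": [
    [0, 0, -0.003],
    [0, 0, -0.003],
    [0, 0, -0.003],
    [0, 0, -0.003],
    [0, 0, 0]
  ],
  "yaw": [0, 0, 0, 0, 0]
}}

```text
time_s: 41.62
position: [0.5404, -0.0373, 0.0451]
tool_rot: [[0.133, 0.991, 0.0], [0.991, -0.133, 0.0], [0.0, 0.0, -1.0]]
ft_force: [-0.3, 0.1, -0.5]
grip_width: 0.0001
gripper_force: 0.0
```

Emit:
{"method": "jog_arm", "body": {
  "hand": [0.0, 0.0, 0.0, 0.0, 0.0],
  "travel": [
    [0, 0, -0.003],
    [0, 0, -0.003],
    [0, 0, -0.003],
    [0, 0, -0.001],
    [0, 0, 0]
  ],
  "yaw": [0, 0, 0, 0, 0]
}}

```text
time_s: 42.25
position: [0.5405, -0.0373, 0.035]
tool_rot: [[0.133, 0.991, -0.0], [0.991, -0.133, 0.0], [0.0, -0.0, -1.0]]
ft_force: [0.4, -0.5, -0.2]
grip_width: 0.0003
gripper_force: 0.0
```

Emit:
{"method": "jog_arm", "body": {
  "hand": [0.0, 0.0, 0.0, 0.0, 0.0],
  "travel": [
    [0, 0, -0.003],
    [0, 0, -0.003],
    [0, 0, -0.003],
    [0, 0, 0],
    [0, 0, 0]
  ],
  "yaw": [0, 0, 0, 0, 0]
}}

```text
time_s: 42.88
position: [0.5405, -0.0373, 0.0261]
tool_rot: [[0.133, 0.991, 0.0], [0.991, -0.133, -0.0], [-0.0, 0.0, -1.0]]
ft_force: [-0.1, 0.6, -0.2]
grip_width: -0.0001
gripper_force: 0.0
```

Emit:
{"method": "jog_arm", "body": {
  "hand": [0.0, 0.0, 0.0, 0.0, 0.0],
  "travel": [
    [0, 0, -0.003],
    [0, 0, -0.003],
    [0, 0, 0],
    [0, 0, 0],
    [0, 0, 0]
  ],
  "yaw": [0, 0, 0, 0, 0]
}}

```text
time_s: 43.5
position: [0.5407, -0.0374, 0.0225]
tool_rot: [[0.132, 0.991, 0.002], [0.991, -0.132, -0.001], [-0.001, 0.002, -1.0]]
ft_force: [-7.2, 1.2, 27.4]
grip_width: -0.0001
gripper_force: 13.1
```

Contact came at TCP z 0.0225, so the closed tips stand 5.5 mm above the TCP. I'll lift and plan the arc for pushing the hood shut.

Emit:
{"method": "jog_arm", "body": {
  "hand": [0.0, 0.0, 0.0, 0.0, 0.0],
  "travel": [
    [0, 0, 0.02],
    [0, 0, 0.06],
    [0, 0, 0.06],
    [0, 0, 0.06],
    [0, 0, 0.06]
  ],
  "yaw": [0, 0, 0, 0, 0]
}}

```text
time_s: 44.12
position: [0.5401, -0.0372, 0.282]
tool_rot: [[0.133, 0.991, 0.0], [0.991, -0.133, -0.0], [-0.0, 0.0, -1.0]]
ft_force: [1.4, 0.2, 0.0]
grip_width: -0.0003
gripper_force: 0.0
```

Emit:
{"method": "jog_arm", "body": {
  "hand": [0.0, 0.0, 0.0, 0.0, 0.0],
  "travel": [
    [0, 0.03, 0.05],
    [0, 0.06, 0],
    [0, 0.06, 0],
    [0, 0.06, 0],
    [0, 0.06, 0]
  ],
  "yaw": [0, 0, 0, 0, 0]
}}

```text
time_s: 44.75
position: [0.5402, 0.2346, 0.3299]
tool_rot: [[0.133, 0.991, -0.0], [0.991, -0.133, -0.0], [-0.0, -0.0, -1.0]]
ft_force: [0.7, -0.5, 0.6]
grip_width: -0.0001
gripper_force: 0.0
```

```bash
python3 - <<'E'
from h import *
np.set_printoptions(precision=4,suppress=True)
s=env.observe();print(s['time_s'],s['position'])
th=-.132;X=np.array([np.cos(th),np.sin(th)]);Y=np.array([-np.sin(th),np.cos(th)]);seat=np.array([.5017,.129]);hin=seat+.09*Y
def P(t,u=.228,w=.035,half=.011):
    y=-(u*np.cos(t)-w*np.sin(t))+half; z=.03+u*np.sin(t)+w*np.cos(t)-.0055
    return np.r_[hin+y*Y,z]
print('start',P(1.65),P(1.65)-np.array([0,0,.008])+np.r_[.015*Y,0])
T=np.linspace(1.65,0,31);prev=P(1.65)
for i,t in enumerate(T[1:]):
    q=np.round(P(t),4); print(i+1,round(t,3),q,np.round(q-prev,4)); prev=q
E
```

```text
44.75 [0.5402 0.2346 0.3299]
start [0.522  0.2816 0.249 ] [0.5239 0.2965 0.241 ]
1 1.595 [0.5203 0.2693 0.2516] [-0.0017 -0.0123  0.0026]
2 1.54 [0.5187 0.2568 0.2535] [-0.0016 -0.0125  0.0019]
3 1.485 [0.517  0.2443 0.2547] [-0.0017 -0.0125  0.0012]
4 1.43 [0.5153 0.2318 0.2552] [-0.0017 -0.0125  0.0005]
5 1.375 [0.5137 0.2192 0.255 ] [-0.0016 -0.0126 -0.0002]
6 1.32 [0.512  0.2066 0.2541] [-0.0017 -0.0126 -0.0009]
7 1.265 [0.5104 0.1942 0.2525] [-0.0016 -0.0124 -0.0016]
8 1.21 [0.5087 0.1818 0.2502] [-0.0017 -0.0124 -0.0023]
9 1.155 [0.5071 0.1696 0.2472] [-0.0016 -0.0122 -0.003 ]
10 1.1 [0.5055 0.1575 0.2436] [-0.0016 -0.0121 -0.0036]
11 1.045 [0.5039 0.1457 0.2393] [-0.0016 -0.0118 -0.0043]
12 0.99 [0.5024 0.1341 0.2343] [-0.0015 -0.0116 -0.005 ]
13 0.935 [0.5009 0.1228 0.2287] [-0.0015 -0.0113 -0.0056]
14 0.88 [0.4994 0.1119 0.2225] [-0.0015 -0.0109 -0.0062]
15 0.825 [0.498  0.1012 0.2157] [-0.0014 -0.0107 -0.0068]
16 0.77 [0.4967 0.091  0.2083] [-0.0013 -0.0102 -0.0074]
17 0.715 [0.4954 0.0812 0.2004] [-0.0013 -0.0098 -0.0079]
18 0.66 [0.4941 0.0718 0.1919] [-0.0013 -0.0094 -0.0085]
19 0.605 [0.4929 0.063  0.183 ] [-0.0012 -0.0088 -0.0089]
20 0.55 [0.4918 0.0546 0.1735] [-0.0011 -0.0084 -0.0095]
21 0.495 [0.4908 0.0467 0.1636] [-0.001  -0.0079 -0.0099]
22 0.44 [0.4898 0.0394 0.1533] [-0.001  -0.0073 -0.0103]
23 0.385 [0.4889 0.0327 0.1426] [-0.0009 -0.0067 -0.0107]
24 0.33 [0.4881 0.0265 0.1315] [-0.0008 -0.0062 -0.0111]
25 0.275 [0.4874 0.021  0.1201] [-0.0007 -0.0055 -0.0114]
26 0.22 [0.4867 0.0161 0.1084] [-0.0007 -0.0049 -0.0117]
27 0.165 [0.4861 0.0119 0.0965] [-0.0006 -0.0042 -0.0119]
28 0.11 [0.4857 0.0083 0.0843] [-0.0004 -0.0036 -0.0122]
29 0.055 [0.4853 0.0054 0.072 ] [-0.0004 -0.0029 -0.0123]
30 0.0 [0.485  0.0031 0.0595] [-0.0003 -0.0023 -0.0125]
```

Emit:
{"method": "jog_arm", "body": {
  "hand": [0.0, 0.0, 0.0, 0.0, 0.0],
  "travel": [
    [-0.008, 0.031, 0],
    [-0.0082, 0.0315, 0],
    [0, 0, -0.04],
    [0, 0, -0.035],
    [0, 0, -0.01]
  ],
  "yaw": [0, 0, 0, 0, 0]
}}

```text
time_s: 45.38
position: [0.5235, 0.295, 0.243]
tool_rot: [[0.132, 0.991, -0.004], [0.991, -0.133, -0.001], [-0.002, -0.004, -1.0]]
ft_force: [0.7, -0.9, 0.4]
grip_width: -0.0003
gripper_force: 0.0
```

Emit:
{"method": "jog_arm", "body": {
  "hand": [0.0, 0.0, 0.0, 0.0, 0.0],
  "travel": [
    [-0.001, -0.0075, 0],
    [-0.001, -0.0075, 0],
    [-0.0017, -0.0123, 0.001],
    [0, 0, 0],
    [0, 0, 0]
  ],
  "yaw": [0, 0, 0, 0, 0]
}}

```text
time_s: 46.0
position: [0.5207, 0.2677, 0.2463]
tool_rot: [[0.133, 0.991, 0.0], [0.991, -0.133, 0.0], [0.0, 0.0, -1.0]]
ft_force: [0.3, 1.1, 1.1]
grip_width: -0.0001
gripper_force: 0.3
```

Emit:
{"method": "jog_arm", "body": {
  "hand": [0.0, 0.0, 0.0, 0.0, 0.0],
  "travel": [
    [-0.0017, -0.0125, 0.0015],
    [-0.0017, -0.0125, 0.0015],
    [-0.0017, -0.0125, 0.0015],
    [-0.0017, -0.0126, 0.001],
    [-0.0017, -0.0126, 0]
  ],
  "yaw": [0, 0, 0, 0, 0]
}}

```text
time_s: 46.62
position: [0.5119, 0.2042, 0.2516]
tool_rot: [[0.133, 0.991, -0.0], [0.991, -0.133, 0.0], [0.0, -0.0, -1.0]]
ft_force: [1.3, 2.7, -2.0]
grip_width: -0.0001
gripper_force: 0.9
```

```bash
python3 - <<'E'
from h import *
im=snap('side','s14');s=env.observe();p=s['position'];print(s['time_s'],p,s['ft_force'])
u,v=proj('side',p).astype(int);cv2.imwrite('pics/s14b.png',cv2.resize(im[max(v-60,0):v+110,u-100:u+100,::-1],None,fx=3,fy=3,interpolation=cv2.INTER_CUBIC))
E
```

```text
46.675 [0.51185911 0.20301258 0.25168758] [ 0.63468871 -0.04549761  0.22901405]
```

View pics/s14b.png

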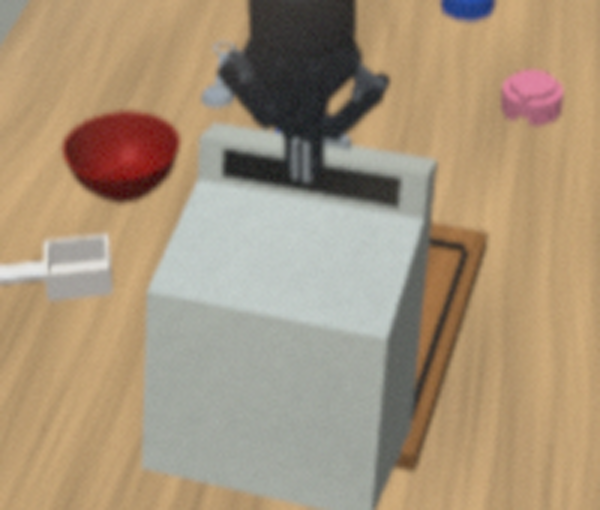

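The picture shows the closed fingers on the middle of the ledge at (300,165), with the hood following. I'll continue along the arc.

Emit:
{"method": "jog_arm", "body": {
  "hand": [0.0, 0.0, 0.0, 0.0, 0.0],
  "travel": [
    [-0.0017, -0.0124, 0],
    [-0.0017, -0.0124, -0.0013],
    [-0.0016, -0.0122, -0.003],
    [-0.0016, -0.0121, -0.0036],
    [-0.0016, -0.0118, -0.0043]
  ],
  "yaw": [0, 0, 0, 0, 0]
}}

```text
time_s: 47.3
position: [0.5038, 0.1434, 0.2391]
tool_rot: [[0.133, 0.991, 0.0], [0.991, -0.133, -0.0], [0.0, 0.0, -1.0]]
ft_force: [-0.2, 1.9, -1.1]
grip_width: -0.0001
gripper_force: 0.9
```

Emit:
{"method": "jog_arm", "body": {
  "hand": [0.0, 0.0, 0.0, 0.0, 0.0],
  "travel": [
    [-0.0015, -0.0116, -0.005],
    [-0.0015, -0.0113, -0.0056],
    [-0.0015, -0.0109, -0.0062],
    [-0.0014, -0.0107, -0.0068],
    [-0.0013, -0.0102, -0.0074]
  ],
  "yaw": [0, 0, 0, 0, 0]
}}

```text
time_s: 47.92
position: [0.4966, 0.0888, 0.208]
tool_rot: [[0.133, 0.991, 0.0], [0.991, -0.133, -0.0], [-0.0, 0.0, -1.0]]
ft_force: [2.2, 2.2, 1.2]
grip_width: 0.0001
gripper_force: 1.0
```

Emit:
{"method": "jog_arm", "body": {
  "hand": [0.0, 0.0, 0.0, 0.0, 0.0],
  "travel": [
    [-0.0013, -0.0098, -0.0079],
    [-0.0013, -0.0094, -0.0085],
    [-0.0012, -0.0088, -0.0089],
    [-0.0011, -0.0084, -0.0095],
    [-0.001, -0.0079, -0.0099]
  ],
  "yaw": [0, 0, 0, 0, 0]
}}

```text
time_s: 48.55
position: [0.4907, 0.0446, 0.1631]
tool_rot: [[0.133, 0.991, 0.0], [0.991, -0.133, -0.0], [-0.0, 0.0, -1.0]]
ft_force: [0.7, -0.0, 2.7]
grip_width: 0.0001
gripper_force: 1.2
```

Emit:
{"method": "jog_arm", "body": {
  "hand": [0.0, 0.0, 0.0, 0.0, 0.0],
  "travel": [
    [-0.001, -0.007, -0.0103],
    [-0.0009, -0.0066, -0.0107],
    [-0.0008, -0.006, -0.0111],
    [-0.0007, -0.0054, -0.0114],
    [-0.0007, -0.0048, -0.0117]
  ],
  "yaw": [0, 0, 0, 0, 0]
}}

```text
time_s: 49.18
position: [0.4866, 0.0151, 0.1077]
tool_rot: [[0.133, 0.991, -0.0], [0.991, -0.133, -0.0], [-0.0, -0.0, -1.0]]
ft_force: [1.2, -0.7, 2.4]
grip_width: -0.0003
gripper_force: 1.3
```

Emit:
{"method": "jog_arm", "body": {
  "hand": [0.0, 0.0, 0.0, 0.0, 0.0],
  "travel": [
    [-0.0006, -0.0041, -0.0119],
    [-0.0004, -0.0035, -0.0122],
    [-0.0003, -0.002, -0.009],
    [0, 0, 0],
    [0, 0, 0]
  ],
  "yaw": [0, 0, 0, 0, 0]
}}

```text
time_s: 49.8
position: [0.485, 0.0062, 0.0753]
tool_rot: [[0.133, 0.991, -0.001], [0.991, -0.133, 0.0], [0.0, -0.001, -1.0]]
ft_force: [-1.1, -0.1, 1.8]
grip_width: -0.0
gripper_force: 0.6
```

Emit:
{"method": "jog_arm", "body": {
  "hand": [0.0, 0.0, 0.0, 0.0, 0.0],
  "travel": [
    [-0.0001, -0.0008, -0.004],
    [-0.0001, -0.0008, -0.004],
    [-0.0001, -0.0008, -0.004],
    [0, 0, -0.003],
    [0, 0, 0]
  ],
  "yaw": [0, 0, 0, 0, 0]
}}

```text
time_s: 50.42
position: [0.4851, 0.0036, 0.0604]
tool_rot: [[0.132, 0.991, 0.0], [0.991, -0.132, 0.0], [0.0, 0.0, -1.0]]
ft_force: [0.3, 0.1, 1.1]
grip_width: -0.0002
gripper_force: 0.6
```

Emit:
{"method": "jog_arm", "body": {
  "hand": [0.0, 0.0, 0.0, 0.0, 0.0],
  "travel": [
    [0, 0, -0.0015],
    [0, 0, 0],
    [0, 0, -0.001],
    [0, 0, 0],
    [0, 0, 0]
  ],
  "yaw": [0, 0, 0, 0, 0]
}}

```text
time_s: 51.05
position: [0.4851, 0.0033, 0.0585]
tool_rot: [[0.133, 0.991, 0.0], [0.991, -0.133, -0.0], [-0.0, 0.0, -1.0]]
ft_force: [-3.2, -1.0, 11.8]
grip_width: -0.0003
gripper_force: 5.6
```

Emit:
{"method": "jog_arm", "body": {
  "hand": [0.0, 0.0, 0.0, 0.0, 0.0],
  "travel": [
    [0, 0, -0.001],
    [0, 0, -0.001],
    [0, 0, 0],
    [0, 0, 0],
    [0, 0, 0]
  ],
  "yaw": [0, 0, 0, 0, 0]
}}

```text
time_s: 51.68
position: [0.4851, 0.0031, 0.0569]
tool_rot: [[0.132, 0.991, 0.001], [0.991, -0.132, -0.001], [-0.001, 0.001, -1.0]]
ft_force: [-4.9, -2.4, 16.8]
grip_width: -0.0001
gripper_force: 8.1
```

Emit:
{"method": "jog_arm", "body": {
  "hand": [0.0, 0.0, 0.0, 0.0, 0.0],
  "travel": [
    [0, 0, -0.001],
    [0, 0, 0],
    [0, 0, 0],
    [0, 0, 0],
    [0, 0, 0]
  ],
  "yaw": [0, 0, 0, 0, 0]
}}

```text
time_s: 52.3
position: [0.4852, 0.003, 0.0566]
tool_rot: [[0.132, 0.991, 0.001], [0.991, -0.132, -0.001], [-0.001, 0.001, -1.0]]
ft_force: [-7.0, -2.3, 26.1]
grip_width: -0.0002
gripper_force: 12.7
```

It's at the hard stop. I'll ease off and rise.

Emit:
{"method": "jog_arm", "body": {
  "hand": [0.0, 0.0, 0.0, 0.0, 0.0],
  "travel": [
    [0, 0, 0.003],
    [0, 0, 0.003],
    [0, 0, 0.004],
    [0, 0, 0],
    [0, 0, 0]
  ],
  "yaw": [0, 0, 0, 0, 0]
}}

```text
time_s: 52.92
position: [0.485, 0.0035, 0.0646]
tool_rot: [[0.133, 0.991, -0.0], [0.991, -0.133, 0.0], [0.0, -0.0, -1.0]]
ft_force: [0.3, 0.9, -0.1]
grip_width: -0.0
gripper_force: 0.0
```

Emit:
{"method": "jog_arm", "body": {
  "hand": [0.0, 0.0, 0.0, 0.0, 0.0],
  "travel": [
    [0, -0.01, 0.03],
    [0, -0.03, 0.04],
    [0, -0.04, 0.04],
    [0, -0.04, 0.015],
    [0, 0, 0]
  ],
  "yaw": [0, 0, 0, 0, 0]
}}

```text
time_s: 53.55
position: [0.4854, -0.1188, 0.1906]
tool_rot: [[0.136, 0.991, 0.002], [0.991, -0.136, -0.001], [-0.001, 0.002, -1.0]]
ft_force: [0.0, 0.8, -0.7]
grip_width: -0.0
gripper_force: 0.0
```

Emit:
{"method": "jog_arm", "body": {
  "hand": [0.0, 0.0, 0.0, 0.0, 0.0],
  "travel": [
    [0, 0, 0],
    [0, 0, 0],
    [0, 0, 0],
    [0, 0, 0],
    [0, 0, 0]
  ],
  "yaw": [0, 0, 0, 0, 0]
}}

```text
time_s: 54.18
position: [0.4851, -0.1163, 0.1898]
tool_rot: [[0.132, 0.991, -0.0], [0.991, -0.132, 0.0], [0.0, -0.0, -1.0]]
ft_force: [0.0, -0.0, -0.4]
grip_width: -0.0
gripper_force: 0.0
```

```bash
python3 - <<'E'
from h import *
np.set_printoptions(precision=4,suppress=True)
im=snap('wrist','w15');sc=snap('scene','sc15');sd=snap('side','s15');s=env.observe();print(s['time_s'],s['position'],s['ft_force'])
w2=cv2.imread('pics/w2.png')[:,:,::-1]
# ledge/knob area: rectified at z=.065 before (w2) and now: same if shut
h=lambda i,f:cv2.cvtColor(rect(i,f,(.478,-.03),.065,.1,400),cv2.COLOR_BGR2GRAY).astype(np.float32)
a,b=h(w2,'w2'),h(im,'w15'); A,B=a[60:250,40:360],b[60:250,40:360]
print(cv2.phaseCorrelate(A,B,cv2.createHanningWindow(A.shape[::-1],cv2.CV_32F)),abs(A-B).mean(),'0.5 mm/px')
h2=lambda i,f:cv2.cvtColor(rect(i,f,(.4746,-.0787),.046,.03,240),cv2.COLOR_BGR2GRAY).astype(np.float32)
A,B=h2(w2,'w2'),h2(im,'w15');print('knob',cv2.phaseCorrelate(A,B,cv2.createHanningWindow(A.shape[::-1],cv2.CV_32F)),'0.25mm/px')
for n,x in(('side0',sd),('scene0',sc)):
    o=cv2.imread(f'pics/{n}.png')[:,:,::-1]
    for nm,X in(('hoodtop',(.506,.16,.165)),('bowl',(.7427,-.09,.03)),('spoons',(.67,-.29,.005))):
        u,v=proj(n[:-1],X).astype(int);print(n,nm,abs(o[v-25:v+25,u-25:u+25].astype(int)-x[v-25:v+25,u-25:u+25]).mean().round(2))
cv2.imwrite('pics/t2.png',a);cv2.imwrite('pics/t15.png',b)
E
```

```text
54.325 [ 0.4851 -0.1165  0.1898] [ 0.0609 -0.1946 -0.3151]
((1.5052511725308193, -0.9076376988874841), 0.8596571125090122) 7.5901976 0.5 mm/px
knob ((-0.07556809982497725, 0.21559969308634663), 0.4229789504739973) 0.25mm/px
side0 hoodtop 9.02
side0 bowl 6.53
side0 spoons 8.73
scene0 hoodtop 4.53
scene0 bowl 4.03
scene0 spoons 4.85[ WARN:0@2.067] global loadsave.cpp:1063 imwrite_ Unsupported depth image for selected encoder is fallbacked to CV_8U.
```

The ledge is back in its shut position to within 1 mm, the knob is home to within 0.1 mm, and the hood has stayed down for 1.5 s with the hand clear. Handing in.

```bash
python3 -c "
from rig import env
print(env.close_job())"
```

```text
the job is handed in; nothing more can be done
None
```

The three silver tins on the worktop are stacked on the keeper's seat, the hood is shut and latched with the knob home, and the job is handed in; its verdict was not shown, and I took no picture of the top tin after placing it.

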